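# Level and lock the tilting mould, then set its spacer blades

## Task

The split mould in the tilting stand is pinned tipped back. Pull its lock pin right out, swing the mould level with the lever so that its three gaps face the robot, and push the pin fully home again through the stand into the mould's end plate. Only then slide every spacer blade lying on the bench, tongue first from the front, fully home into a gap of its own, block up against the mould; leave the other things on the bench alone.

Things in the scene. Friction and masses are not known exactly. Their poses are not given: they have to be found in the camera images.
- stand: grey tilting stand fixed to the bench; origin on the bench below the middle of the trunnion axis; x away from the robot, y to the lever side, z up. Base plate 130 (x) x 330 (y) x 10 mm. Two uprights 90 wide (x), 12 thick: pin side at y -153 to -141 mm, top 200 mm up; lever side at y 127 to 139 mm, top 155 mm up
- trunnion (a point): middle of the trunnion axis, which runs along the stand's y, 120 mm above the bench
- mould (a joint): tilt of the mould about the trunnion axis, rad: 0 = level, gaps facing the robot; 0.7 = front face tipped upward, as pinned at the start; stops at -0.8 and 0.8. Balanced and stiff (1 N m friction): stays where left when the pin is out. Steel block 120 (x) x 222 (y) x 82 mm, centred on the axis, with an end plate on the pin side
- lever_grip (a point): grip point on the lever: middle of a black bar, 18 mm diameter, 60 mm of it free, along the trunnion axis outside the lever-side upright (y 186 mm from the stand's middle), 100 mm from the axis. Straight above the axis at joint 0.4, leaning 23 degrees towards the robot at joint 0; turns with the mould. The bar may turn between the fingers
- lock_hole (a point): centre of the 16 x 16 mm square hole through the pin-side upright, on its outer face, 175 mm above the bench. Axes as the stand's: the pin goes in along +y. From this face: upright 12 mm, space 4 mm, end plate 12 mm, then 14 mm free
- level_hole (a point): centre of the mould end plate's level hole, on the plate's outer face, 55 mm from the axis; meets lock_hole's axis at joint 0. 16 mm square, through. The plate is 12 mm thick, 4 mm inside the upright, and reaches 73 mm above the axis; a like hole nearer the front serves joint 0.7 (start). Turns with the mould
- pin: steel lock pin; origin on its axis at the step between dark square block (x -45 to 0, 26 x 26 mm) and round shank (x 0 to 40, 15 mm diameter, the last 10 mm tapering to 8). x points to the tip. 0.2 kg. Starts home in the hole (origin at lock_hole, x along the stand's +y), drooping up to 0.1 rad. On the bench it lies level on its block, axis 13 mm up
- gap_left (a point): middle of the mouth of the mould's lever-side gap, on its front face (y 76 mm from the stand's middle). The gap runs straight through along x (120 mm), 48 wide (y), 10 high (z). x points into the gap, away from the robot at joint 0; the axes turn with the mould. A blade is home when its origin is here, its block against the face
- gap_middle (a point): middle of the mouth of the mould's middle gap, on its front face (y 0 from the stand's middle). The gap runs straight through along x (120 mm), 48 wide (y), 10 high (z). x points into the gap, away from the robot at joint 0; the axes turn with the mould. A blade is home when its origin is here, its block against the face
- gap_right (a point): middle of the mouth of the mould's pin-side gap, on its front face (y -76 mm from the stand's middle). The gap runs straight through along x (120 mm), 48 wide (y), 10 high (z). x points into the gap, away from the robot at joint 0; the axes turn with the mould. A blade is home when its origin is here, its block against the face
- blade1: spacer blade, one of two or three alike: flat steel tongue on a dark grip block, lying level on the bench. Origin on the long axis at the step, mid-height (13 mm up). x points to the tongue's tip. Block: x -50 to 0, 34 wide (y), 26 high. Tongue: x 0 to 60, 44 wide, 5 thick, at mid-height; last 10 mm 38 wide, 3 thick. 0.25 kg, balances over the block
- blade2: spacer blade, one of two or three alike: flat steel tongue on a dark grip block, lying level on the bench. Origin on the long axis at the step, mid-height (13 mm up). x points to the tongue's tip. Block: x -50 to 0, 34 wide (y), 26 high. Tongue: x 0 to 60, 44 wide, 5 thick, at mid-height; last 10 mm 38 wide, 3 thick. 0.25 kg, balances over the block
- blade3: spacer blade, one of two or three alike: flat steel tongue on a dark grip block, lying level on the bench. Origin on the long axis at the step, mid-height (13 mm up). x points to the tongue's tip. Block: x -50 to 0, 34 wide (y), 26 high. Tongue: x 0 to 60, 44 wide, 5 thick, at mid-height; last 10 mm 38 wide, 3 thick. 0.25 kg, balances over the block
- cube: bystander, leave alone: mortar test cube, 50 mm. Origin as it stands or lies
- straightedge: bystander, leave alone: plain aluminium bar, 180 x 30 x 12 mm. Origin as it stands or lies
- wash_bottle: bystander, leave alone: clear wash bottle, 64 mm diameter, 170 mm tall. Origin as it stands or lies
- mallet: bystander, leave alone: hammer, 240 mm, lying. Origin as it stands or lies
- cube_mould: bystander, leave alone: open steel box mould 120 x 120 x 110 mm. Origin as it stands or lies
Things that resemble listed ones, but are neither listed nor needed, are in the scene too. Leave any blue or yellow look-alike of the blade3 alone.

How it is judged:
By the outcome, as a careful person would: the job done as asked, in the order asked, and still so for the second after the job is handed in, with the robot touching nothing.
Of blade1, blade2, blade3 only 2 to 3 are there at a start; the rules pass over those that are not, and their reading is None.
At some moment in a run one of blade1, blade2, blade3 may be knocked a few centimetres aside while the robot is not near it.
It also fails if it takes over 210 s, if anything falls off the work surface, if the arm or the gripper's body presses on something with over 40 N, if the wrist force passes 120 N, or if a joint passes its speed limit or range.

## Robot

A 7-joint arm with a two-finger parallel gripper is mounted at the origin on the work surface. World frame = base frame: x ahead of the robot, y to its left, z up, the work surface at z = 0. Lengths are in mm, angles in rad, forces in N, time in s.
With the tool pointing down it reaches from about 350 to 900 mm from the base axis. Payload 19.9 kg.
Tool frame: the origin (TCP) lies on the centre line of the jaws, within the pads' length; the fingertips stand 17 mm ahead of it and the grasp point (between the pads) lies 2 mm behind it; z points along the fingers, y is the direction in which the jaws open and shut (so a half turn about z gives the same grasp; the last joint's range is limited). The gripper opens to 85 mm and grips with 20 to 120 N. Pads are 22 mm wide; open, the fingers measure 114 mm over their backs; the gripper's body (76 mm by 85 mm) begins 54 mm behind the grasp point. The pads swing forward as they close: fully open they stand 13 mm farther back than shut.
Start: joints at [1.067, 0.417, -0.01, 1.614, 0.005, 1.111, -0.053], TCP at [279.028, -559.237, 248.26] pointing down, gripper open.
Joint ranges: [-2.81, 2.81], [-0.39, 2.02], [-1.27, 1.25], [0.06, 2.57], [-1.19, 4.33], [0.19, 2], [-2.82, 2.82]. Speed limits (rad/s): [1.89, 1.89, 2.39, 2.39, 3.01, 3.01, 3.01].

## Interface

Orientations are given as a unit quaternion [x, y, z, w].
In Python, from plant import ctrl gives the robot as it stands. The module is installed in compiled form; this text tells all that it offers.
- The arm moves only by the tool apply_moves, never from a script. Its arguments are lists of equal length, an entry for each row: "rotation": the turn, a rotation vector about the tool's x, y, z in rad, a list of three; "slide": the shift along the tool's x, y, z in m, a list of three; "fingers": the opening, from 0 (shut) to 1 (fully open). In form: {"rotation": [[wx, wy, wz], ...], "slide": [[tx, ty, tz], ...], "fingers": [fingers, ...]}. A call has 1 to 20 rows; each row is the pose to reach, as a shift and turn from the pose measured when the call began, along the tool's axes at that moment; what a row does not reach only later rows make up. A row lasts 1/12 s, in which the tool goes at most 41.7 mm and 7.16 degrees, less where a joint would pass 70% of its speed; a pose out of reach is approached as far as the arm can. A call with a gripper value outside its range is refused whole. The fingers move at their own pace and stop on an object; the grip force is fixed at half the most. Time passes only in rows, so rows that repeat a pose let the fingers close. It gives the time, the measured TCP pose, the force and the opening at its end, in the units of the state.
- ctrl.get_state(): the state, without advancing time (a new reading comes with each control period).
- ctrl.capture(name): name is "scene" or "top" or "wrist"; returns a dict with "pixels" (480x640x3 uint8, blue, green, red), "fov_y" (degrees; the focal length in pixels is half the picture's height over the tangent of half this angle, whatever the lens; pixels are square), "cx", "cy" (the principal point, pixels), "world_from_camera" (4x4, takes a point from camera to world coordinates); the wrist camera has in their place "mount" (4x4, takes a point from camera to tool coordinates, whose origin is the TCP and whose axes are the flange's). Camera axes: x right, y down, z forward; pixel columns grow to the right and rows downward; lengths in mm; the calibration is good to about 2 mm. A picture is of the moment at which its call begins: read the wrist's pose just before it. There is no depth.
- ctrl.finish_job(): hands the job in, once; it reports no verdict.
The state is a dict: "t": time; "joint_positions": joint angles; "dq": joint speeds; "effort": joint torques, N m; "tcp_pos": TCP position; "ee_rot": TCP orientation; "ft_force": force on the tool from outside, world axes, zero at the start; "wrist_torque": the same for the moment, N m; "gripper_width": finger opening in mm.
Only numpy, scipy, OpenCV 4.12 (cv2) and the standard library are available. Lean on these libraries where they do the work, as an engineer would, in place of code of your own. Each camera call takes 0.05 s, during which the arm holds its last target. There are 200 camera calls.

## Working session

There is one attempt and no reset: what is moved stays moved. The work goes in short steps, Python scripts to look and compute and a tool call to move; the robot and the scene stay as the last step left them, time stands still between calls to the robot, and variables do not carry over. Pictures are saved under pics/ and viewed, about 12 in all and at most 16, crops included, and the job is handed in when it is done.

Besides the shell and the picture viewer there is one more tool, called after ">>>" as a command line: name --argument value ..., lists and objects as JSON in quotes. apply_moves: Moves the arm, as the interface text tells. Its arguments: {"type":"object","properties":{"rotation":{"type":"array","items":{"type":"array","items":{"type":"number"}}},"slide":{"type":"array","items":{"type":"array","items":{"type":"number"}}},"fingers":{"type":"array","items":{"type":"number"}}},"required":["rotation","slide","fingers"]}

```bash
mkdir -p pics; cat > h.py <<'E'
import numpy as np, cv2
from plant import ctrl
from scipy.spatial.transform import Rotation as R
def cap(n,save=None):
    s=ctrl.get_state(); c=ctrl.capture(n)
    if n=="wrist":
        T=np.eye(4);T[:3,:3]=R.from_quat(s["ee_rot"]).as_matrix();T[:3,3]=s["tcp_pos"]
        c["world_from_camera"]=T@np.array(c["mount"])
    c["T"]=np.array(c["world_from_camera"]);c["f"]=240/np.tan(np.radians(c["fov_y"])/2)
    if save: cv2.imwrite("pics/"+save+".png",c["pixels"]); np.savez("pics/"+save+".npz",T=c["T"],f=c["f"],cx=c["cx"],cy=c["cy"],pixels=c["pixels"])
    return c
def load(save):
    return dict(np.load("pics/"+save+".npz"))
def ray(c,u,v):
    d=c["T"][:3,:3]@np.array([(u-c["cx"])/c["f"],(v-c["cy"])/c["f"],1]);return c["T"][:3,3],d/np.linalg.norm(d)
def plane(c,u,v,z):
    o,d=ray(c,u,v);return o+d*(z-o[2])/d[2]
def tri(*cuv):
    A=np.zeros((3,3));b=np.zeros(3);P=[]
    for c,u,v in cuv:
        o,d=ray(c,u,v);M=np.eye(3)-np.outer(d,d);A+=M;b+=M@o;P.append((o,M))
    x=np.linalg.solve(A,b);return x,[float(np.linalg.norm(M@(x-o))) for o,M in P]
def proj(c,p):
    q=np.linalg.inv(c["T"])@np.append(p,1);return np.array([c["cx"]+c["f"]*q[0]/q[2],c["cy"]+c["f"]*q[1]/q[2]])
def st():
    s=ctrl.get_state();print("t",round(s["t"],2),"tcp",np.round(s["tcp_pos"],1),"q",np.round(s["ee_rot"],4),"j",np.round(s["joint_positions"],2),"F",np.round(s["ft_force"],1),"M",np.round(s["wrist_torque"],2),"w",round(s["gripper_width"],1));return s
def goal(p,Rm=None):
    "slide (m) and rotvec in present tool axes to reach world p / rotation matrix"
    s=ctrl.get_state();T=R.from_quat(s["ee_rot"]);sl=T.inv().apply(np.array(p)-s["tcp_pos"])/1000
    rv=(T.inv()*R.from_matrix(Rm)).as_rotvec() if Rm is not None else np.zeros(3)
    print("slide",np.round(sl,4),"rot",np.round(rv,4));return sl,rv
E
python3 - <<'E'
from h import *
st()
for n in("scene","top","wrist"):
    c=cap(n,n+"0");print(n,c["f"],c["cx"],c["cy"],np.round(c["T"],3).tolist())
E
```

```text
t 0.0 tcp [ 278.9 -559.   247.7] q [ 9.734e-01  2.293e-01 -2.000e-04 -6.000e-04] j [ 1.07  0.42 -0.01  1.61  0.    1.11 -0.05] F [-0.3 -0.5  0.2] M [0.03 0.   0.01] w 85.3
scene 581.0707763306398 322.45437882455457 235.96909603042639 [[-0.796, 0.447, -0.407, 1092.416], [0.605, 0.606, -0.516, 779.859], [0.016, -0.657, -0.753, 1255.456], [0.0, 0.0, 0.0, 1.0]]
top 535.4446185453093 325.3307448293302 239.6787126074551 [[0.007, -0.994, 0.111, 367.898], [-1.0, -0.005, 0.01, -19.507], [-0.01, -0.111, -0.994, 1340.599], [0.0, 0.0, 0.0, 1.0]]
wrist 430.8607310307554 318.5904771845911 242.02151553179124 [[0.447, -0.857, -0.255, 343.814], [-0.894, -0.428, -0.128, -526.074], [0.001, 0.286, -0.958, 374.019], [0.0, 0.0, 0.0, 1.0]]
```

View pics/top0.png

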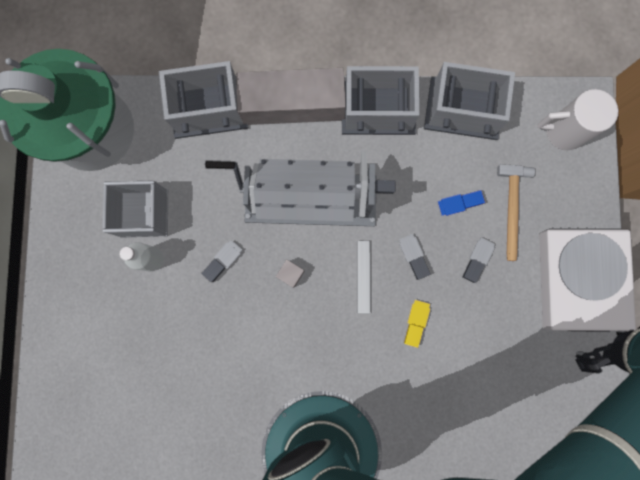

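View pics/scene0.png

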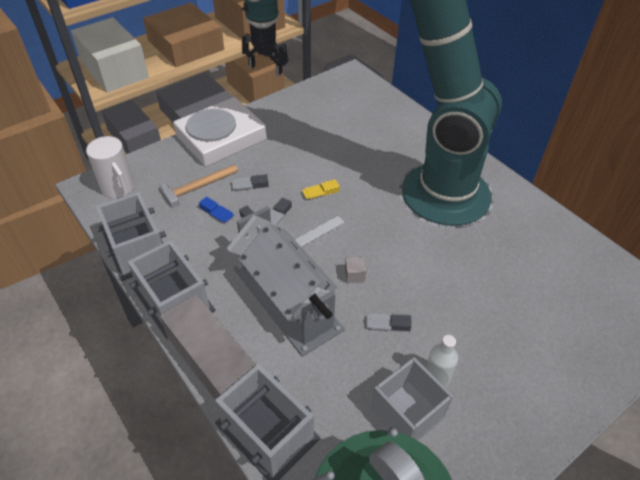

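Top view: grey blades with dark blocks at (222,260), (415,256), (479,260); look-alikes blue (462,203), yellow (418,323), and the straightedge (364,277), all left alone. The pin is at (385,187) and the lever at (222,165). The scene view agrees.

```bash
python3 - <<'E'
from h import *
c=load("top0")
im=c["pixels"][140:300,190:510];cv2.imwrite("pics/crop1.png",cv2.resize(im,None,fx=2.5,fy=2.5,interpolation=cv2.INTER_CUBIC))
c2=load("scene0")
im=c2["pixels"][180:370,215:355];cv2.imwrite("pics/crop2.png",cv2.resize(im,None,fx=3,fy=3,interpolation=cv2.INTER_CUBIC))
for u,v in[(222,260),(415,256),(479,260)]:print(plane(c,u,v,20))
E
```

```text
[463.27652944 249.71883181  20.        ]
[ 475.94625822 -227.50087567   20.        ]
[ 466.96332549 -384.85899009   20.        ]
```

View pics/crop1.png

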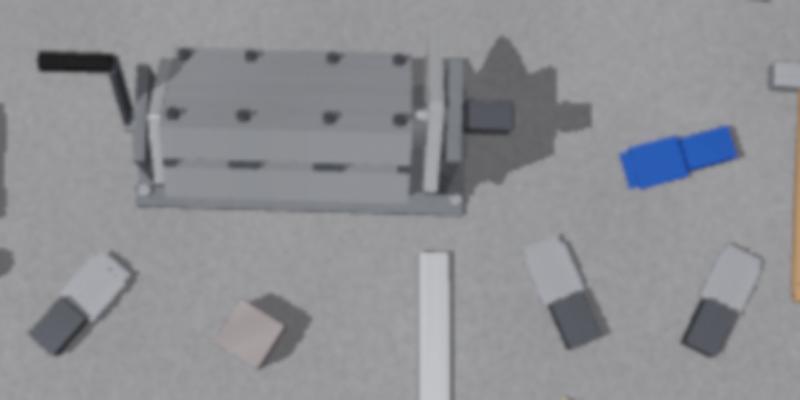

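View pics/crop2.png

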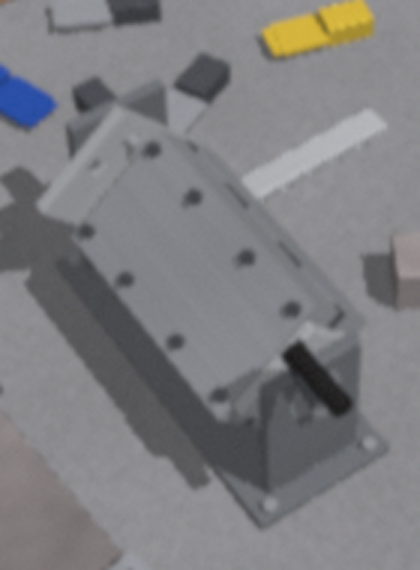

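```bash
python3 - <<'E'
from h import *
c=load("top0");s=load("scene0")
C=lambda x,y:(190+x/2.5,140+y/2.5); S=lambda x,y:(215+x/3,180+y/3)
a=plane(c,*C(137,204),10);b=plane(c,*C(463,212),10);print(a,b,np.linalg.norm(a-b))
d=a-b;yaw=np.arctan2(-d[0],d[1]);print("yaw",yaw)
ex=np.array([np.cos(yaw),np.sin(yaw),0]);o=(a+b)/2+65*ex;o[2]=0;print("origin",o)
print("base back corners scene/ front", [plane(s,*S(*p),10) for p in[(388,445),(262,527)]])
print("pin",tri((c,*C(489,116)),(s,*S(93,96))))
for n,p,q in[("lever in end",(115,62),(290,348)),("lever out",(38,60),(348,408))]:print(n,tri((c,*C(*p)),(s,*S(*q))))
Y=np.array([-np.sin(yaw),np.cos(yaw),0])
print("lockhole",o-153*Y+[0,0,175]);print("lever pred",o+186*Y+np.array([0,0,120])+100*(np.sin(.3)*ex+np.cos(.3)*np.array([0,0,1])))
for b_ in "wrist0",:
    w=load(b_);print(w["T"][:3,3])
# blades
hsv=cv2.cvtColor(c["pixels"],cv2.COLOR_BGR2HSV)
for u,v in[(222,260),(415,256),(479,260)]:
    roi=c["pixels"][v-28:v+28,u-28:u+28];g=roi.max(2)
    m=(g<85).astype(np.uint8);n,l,stt,ce=cv2.connectedComponentsWithStats(m)
    i=1+np.argmax(stt[1:,4]);cn=cv2.findContours((l==i).astype(np.uint8),0,1)[0][0];r=cv2.minAreaRect(cn);ctr=np.array(r[0])+[u-28,v-28];P=plane(c,*ctr,26)
    box=[plane(c,*(q+[u-28,v-28]),26)[:2] for q in cv2.boxPoints(r)];e=[box[1]-box[0],box[2]-box[1]]
    print(P,[ (round(np.linalg.norm(x),1),round(np.degrees(np.arctan2(x[1],x[0])),1)) for x in e])
E
```

```text
[561.03634122 197.04099173  10.        ] [ 554.60951505 -130.43499735   10.        ] 327.53904732764914
yaw -0.019622816542518736
origin [622.81041425  32.02759597   0.        ]
base back corners scene/ front [array([560.72612592, 202.60418123,  10.        ]), array([689.97841059, 202.1641456 ,  10.        ])]
pin (array([ 617.15068657, -139.9615808 ,  176.58015591]), [0.19106743964203843, 0.1910674396420014])
lever in end (array([654.04727599, 187.47336502, 211.4539729 ]), [1.9947668860367371, 1.994766886036724])
lever out (array([653.94298295, 254.32090078, 214.30488292]), [3.197439024881772, 3.197439024881827])
lockhole [ 619.80831599 -120.94294827  175.        ]
lever pred [656.00635518 217.41193034 215.53364891]
[ 343.8142724  -526.07355802  374.01911716]
[426.61701587 256.79677714  26.        ] [(np.float64(43.0), np.float64(-40.6)), (np.float64(6.0), np.float64(-130.7))]
[ 443.46388053 -221.27563826   26.        ] [(np.float64(2.2), np.float64(-63.2)), (np.float64(10.9), np.float64(-153.9))]
[ 443.74273483 -352.99150553   26.        ] [(np.float64(47.2), np.float64(-7.6)), (np.float64(15.6), np.float64(-96.1))]
```

```bash
cat >> h.py <<'E'
def down(deg):
    "tool down with tool x at world angle deg"
    a=np.radians(deg);x=np.array([np.cos(a),np.sin(a),0]);z=np.array([0,0,-1.]);return np.column_stack([x,np.cross(z,x),z])
E
python3 - <<'E'
from h import *
goal([560,-143,330],down(89))
E
```

```text
slide [ 0.4372 -0.2469 -0.082 ] rot [-9.0000e-04 -5.0000e-04 -1.0905e+00]
```

>>> apply_moves --rotation '[[0, 0, -0.12], [0, 0, -0.24], [0, 0, -0.36], [0, 0, -0.48], [0, 0, -0.6], [0, 0, -0.72], [0, 0, -0.84], [0, 0, -0.96], [0, 0, -1.09], [0, 0, -1.09], [0, 0, -1.09], [0, 0, -1.09], [0, 0, -1.09], [0, 0, -1.09], [0, 0, -1.09], [0, 0, -1.09], [0, 0, -1.09], [0, 0, -1.09]]' --slide '[[0.03, -0.02, -0.02], [0.06, -0.04, -0.04], [0.1, -0.06, -0.06], [0.13, -0.08, -0.08], [0.17, -0.1, -0.082], [0.2, -0.12, -0.082], [0.24, -0.14, -0.082], [0.27, -0.16, -0.082], [0.3, -0.18, -0.082], [0.34, -0.2, -0.082], [0.37, -0.22, -0.082], [0.41, -0.235, -0.082], [0.437, -0.247, -0.082], [0.437, -0.247, -0.082], [0.437, -0.247, -0.082], [0.437, -0.247, -0.082], [0.437, -0.247, -0.082], [0.437, -0.247, -0.082]]' --fingers '[1, 1, 1, 1, 1, 1, 1, 1, 1, 1, 1, 1, 1, 1, 1, 1, 1, 1]'

```text
t: 1.65
tcp_pos: [559.2, -144.1, 330.1]
ee_rot: [0.714, 0.7, -0.0, -0.0]
ft_force: [-0.1, -0.3, -0.2]
gripper_width: 85.4
```

```bash
python3 - <<'E'
from h import *
st();c=cap("wrist","w1")
print(proj(c,[620,-121,175]),proj(c,[619,-166,188]))
E
```

```text
t 1.65 tcp [ 559.2 -144.1  330.1] q [ 7.141e-01  7.001e-01 -1.000e-04 -3.000e-04] j [ 0.55  0.3  -0.44  1.62  0.13  1.25  0.07] F [-0.1 -0.3 -0.2] M [-0.03 -0.    0.01] w 85.4
[410.32632745 190.75651446] [409.9611793 261.8947782]
```

View pics/w1.png

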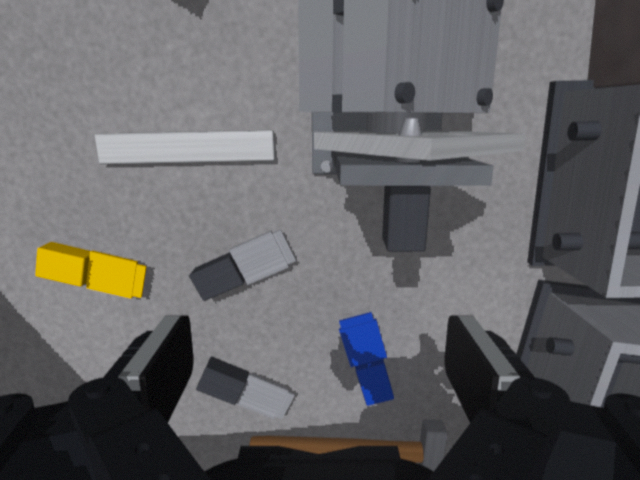

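```bash
python3 - <<'E'
from h import *
c=load("w1")
print("tail",plane(c,407,251,186),"top edges",plane(c,384,220,187),plane(c,430,220,187),"tip",plane(c,411,120,179),"upright outer top", plane(c,343,185,200),plane(c,491,184,200),"inner top",plane(c,340,165,200))
E
```

```text
tail [ 617.16621194 -159.06320521  186.        ] top edges [ 601.33920001 -137.50561894  187.        ] [ 630.90413304 -138.06746336  187.        ] tip [617.71056825 -76.07042679 179.        ] upright outer top [ 574.34684964 -112.31180516  200.        ] [ 662.70417848 -113.3893283   200.        ] inner top [ 572.61033759 -100.43760082  200.        ]
```

>>> apply_moves --rotation '[[0, 0, 0], [0, 0, 0], [0, 0, 0], [0, 0, 0], [0, 0, 0], [0, 0, 0], [0, 0, 0], [0, 0, 0], [0, 0, 0], [0, 0, 0], [0, 0, 0], [0, 0, 0], [0, 0, 0], [0, 0, 0], [0, 0, 0], [0, 0, 0], [0, 0, 0]]' --slide '[[0.005, 0.03, 0.02], [0.005, 0.058, 0.04], [0.005, 0.058, 0.06], [0.005, 0.058, 0.08], [0.005, 0.058, 0.1], [0.005, 0.058, 0.12], [0.005, 0.058, 0.14], [0.005, 0.058, 0.158], [0.005, 0.058, 0.158], [0.005, 0.058, 0.158], [0.005, 0.058, 0.158], [0.005, 0.058, 0.158], [0.005, 0.058, 0.158], [0.005, 0.058, 0.158], [0.005, 0.058, 0.158], [0.005, 0.058, 0.158], [0.005, 0.058, 0.158]]' --fingers '[1, 1, 1, 1, 1, 1, 1, 1, 1, 0.25, 0.25, 0.25, 0, 0, 0, 0, 0]'

```text
t: 3.12
tcp_pos: [617.7, -140.1, 172.9]
ee_rot: [0.714, 0.7, 0.0, 0.0]
ft_force: [-1.1, -0.6, 7.1]
gripper_width: 25.3
```

```bash
python3 - <<'E'
from h import *
st();c=cap("wrist","w2")
E
```

```text
t 3.12 tcp [ 617.7 -140.1  172.9] q [7.140e-01 7.002e-01 3.000e-04 2.000e-04] j [ 0.47  0.54 -0.4   1.65  0.24  1.   -0.03] F [-1.1 -0.6  7.1] M [0.09 0.07 0.19] w 25.3
```

View pics/w2.png

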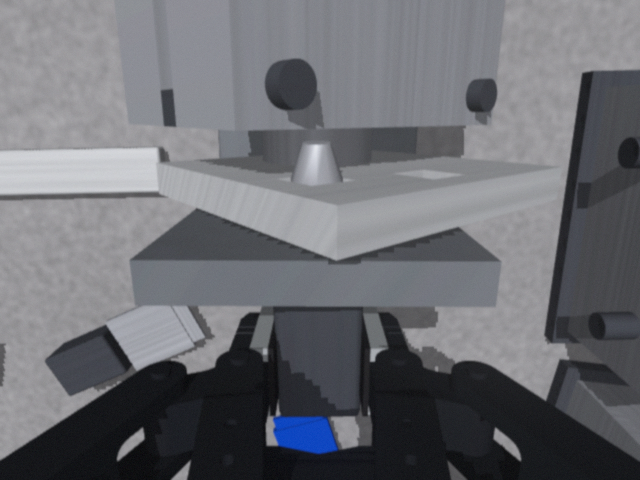

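>>> apply_moves --rotation '[[0, 0, 0], [0, 0, 0], [0, 0, 0], [0, 0, 0], [0, 0, 0], [0, 0, 0], [0, 0, 0], [0, 0, 0], [0, 0, 0], [0, 0, 0], [0, 0, 0], [0, 0, 0]]' --slide '[[-0.004, 0, 0], [-0.01, 0, 0], [-0.016, 0, 0], [-0.022, 0, 0], [-0.028, 0, 0], [-0.034, 0, 0], [-0.04, 0, 0], [-0.046, 0, 0], [-0.055, 0, 0], [-0.065, 0, 0], [-0.07, 0, 0], [-0.07, 0, 0]]' --fingers '[0, 0, 0, 0, 0, 0, 0, 0, 0, 0, 0, 0]'

```text
t: 4.17
tcp_pos: [616.1, -212.0, 172.7]
ee_rot: [0.715, 0.699, 0.0, 0.0]
ft_force: [-0.2, -0.2, -1.8]
gripper_width: 25.1
```

```bash
python3 - <<'E'
from h import *
c=load("w2");print("outer/inner top",plane(c,316,305,200),plane(c,316,262,200))
st();c=cap("wrist","w3");t=cap("top","top1")
im=t["pixels"][150:230,350:470];a=cv2.resize(im,(600,400))
cv2.imwrite("pics/m1.png",np.vstack([cv2.resize(c["pixels"][200:480],(600,262)),a[:330]]))
E
```

```text
outer/inner top [ 617.45566604 -113.00205941  200.        ] [ 617.6893298 -101.5686735  200.       ]
t 4.17 tcp [ 616.1 -212.   172.7] q [7.147e-01 6.995e-01 1.000e-04 4.000e-04] j [ 0.56  0.57 -0.39  1.6   0.24  1.02  0.08] F [-0.2 -0.2 -1.8] M [-0.03  0.07  0.05] w 25.1
```

View pics/m1.png

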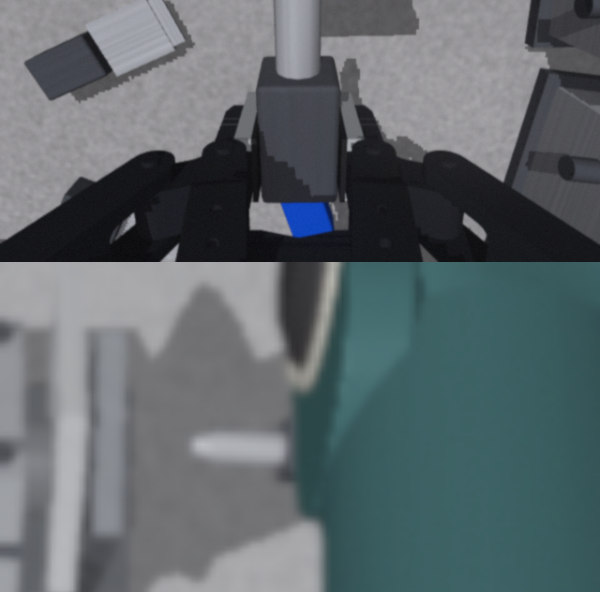

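>>> apply_moves --rotation '[[0, 0, 0], [0, 0, 0], [0, 0, 0], [0, 0, 0], [0, 0, 0], [0, 0, 0], [0, 0, 0], [0, 0, 0], [0, 0, 0], [0, 0, 0], [0, 0, 0], [0, 0, 0], [0, 0, 0]]' --slide '[[0, 0, 0.02], [0, 0, 0.04], [0, 0, 0.06], [0, 0, 0.08], [0, 0, 0.1], [0, 0, 0.12], [0, 0, 0.13], [0, 0, 0.138], [0, 0, 0.144], [0, 0, 0.148], [0, 0, 0.152], [0, 0, 0.152], [0, 0, 0.152]]' --fingers '[0, 0, 0, 0, 0, 0, 0, 0, 0, 0, 0, 0, 0]'

```text
t: 5.35
tcp_pos: [616.6, -210.1, 21.2]
ee_rot: [0.714, 0.7, 0.0, 0.0]
ft_force: [-0.5, 0.1, -1.3]
gripper_width: 25.2
```

```bash
python3 - <<'E'
from h import *
st()
E
```

```text
t 5.35 tcp [ 616.6 -210.1   21.2] q [7.141e-01 7.001e-01 5.000e-04 4.000e-04] j [ 0.52  0.76 -0.33  1.67  0.32  0.77  0.02] F [-0.5  0.1 -1.3] M [-0.04  0.03 -0.  ] w 25.2
```

>>> apply_moves --rotation '[[0, 0, 0], [0, 0, 0], [0, 0, 0], [0, 0, 0]]' --slide '[[0, 0, 0.0015], [0, 0, 0.003], [0, 0, 0.003], [0, 0, 0.003]]' --fingers '[0, 0, 0, 0]'

```text
t: 5.68
tcp_pos: [616.7, -210.1, 18.3]
ee_rot: [0.714, 0.7, 0.001, 0.0]
ft_force: [-0.1, 0.7, -1.8]
gripper_width: 25.1
```

>>> apply_moves --rotation '[[0, 0, 0], [0, 0, 0], [0, 0, 0], [0, 0, 0], [0, 0, 0], [0, 0, 0], [0, 0, 0], [0, 0, 0], [0, 0, 0], [0, 0, 0], [0, 0, 0], [0, 0, 0], [0, 0, 0], [0, 0, 0], [0, 0, 0], [0, 0, 0]]' --slide '[[0, 0, 0], [0, 0, 0], [0, 0, 0], [0, 0, 0], [0, 0, 0], [0, 0, -0.01], [0, 0, -0.03], [0, 0, -0.06], [0, 0, -0.1], [0, 0, -0.14], [0, 0, -0.18], [0, 0, -0.22], [0, 0, -0.26], [0, 0, -0.28], [0, 0, -0.28], [0, 0, -0.28]]' --fingers '[0.4, 0.5, 0.5, 0.5, 0.5, 0.6, 0.8, 1, 1, 1, 1, 1, 1, 1, 1, 1]'

```text
t: 7.02
tcp_pos: [616.5, -210.1, 300.3]
ee_rot: [0.714, 0.7, 0.001, 0.002]
ft_force: [-0.2, -0.1, -0.8]
gripper_width: 85.4
```

```bash
python3 - <<'E'
from h import *
st();cap("wrist","w4");goal([645,225,320],down(89))
E
```

```text
t 7.02 tcp [ 616.5 -210.1  300.3] q [0.7141 0.7001 0.001  0.0016] j [ 0.58  0.45 -0.42  1.47  0.19  1.25  0.12] F [-0.2 -0.1 -0.8] M [-0.01 -0.   -0.  ] w 85.4
slide [ 0.4355  0.0204 -0.0213] rot [ 0.0016  0.0001 -0.0023]
```

View pics/w4.png

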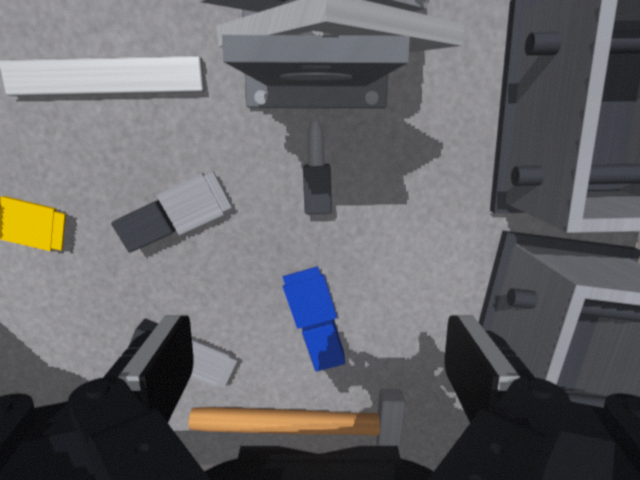

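>>> apply_moves --rotation '[[0, 0, 0], [0, 0, 0], [0, 0, 0], [0, 0, 0], [0, 0, 0], [0, 0, 0], [0, 0, 0], [0, 0, 0], [0, 0, 0], [0, 0, 0], [0, 0, 0], [0, 0, 0], [0, 0, 0], [0, 0, 0], [0, 0, 0], [0, 0, 0]]' --slide '[[0.03, 0.002, -0.021], [0.065, 0.004, -0.021], [0.1, 0.006, -0.021], [0.135, 0.008, -0.021], [0.17, 0.01, -0.021], [0.205, 0.012, -0.021], [0.24, 0.013, -0.021], [0.275, 0.015, -0.021], [0.31, 0.016, -0.021], [0.345, 0.018, -0.021], [0.38, 0.02, -0.021], [0.41, 0.02, -0.021], [0.435, 0.02, -0.021], [0.435, 0.02, -0.021], [0.435, 0.02, -0.021], [0.435, 0.02, -0.021]]' --fingers '[1, 1, 1, 1, 1, 1, 1, 1, 1, 1, 1, 1, 1, 1, 1, 1]'

```text
t: 8.4
tcp_pos: [644.5, 223.8, 318.7]
ee_rot: [0.714, 0.7, -0.0, 0.0]
ft_force: [0.1, 0.2, 0.3]
gripper_width: 85.4
```

```bash
python3 - <<'E'
from h import *
st();c=cap("wrist","w5");print(proj(c,[652.6,226,224]),proj(c,[652.6,196,224]),proj(c,[652.6,256,224]));goal([652.6,226,213],down(89))
E
```

```text
t 8.4 tcp [644.5 223.8 318.7] q [ 7.141e-01  7.000e-01 -3.000e-04  4.000e-04] j [-0.03  0.52 -0.53  1.35  0.26  1.33 -0.58] F [0.1 0.2 0.3] M [-0.02 -0.02  0.05] w 85.4
[333.54062821 250.30490602] [334.02950446 301.43585112] [333.01392471 195.2176575 ]
slide [0.003  0.0078 0.106 ] rot [ 0.0006  0.001  -0.0034]
```

View pics/w5.png

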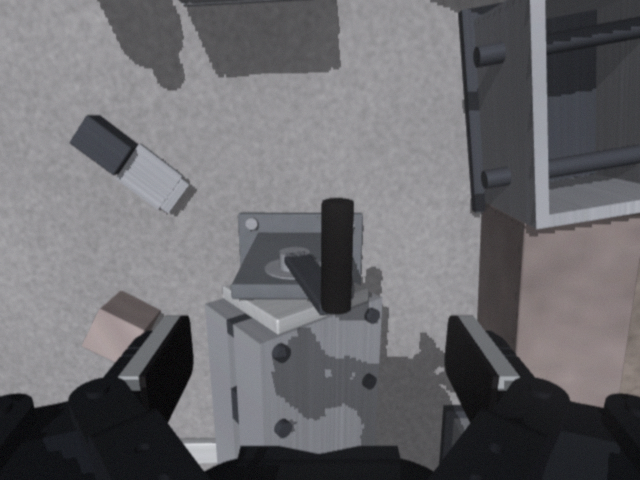

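>>> apply_moves --rotation '[[0, 0, 0], [0, 0, 0], [0, 0, 0], [0, 0, 0], [0, 0, 0], [0, 0, 0], [0, 0, 0], [0, 0, 0], [0, 0, 0], [0, 0, 0], [0, 0, 0], [0, 0, 0], [0, 0, 0], [0, 0, 0], [0, 0, 0], [0, 0, 0]]' --slide '[[0.006, 0.0093, 0.02], [0.006, 0.0093, 0.04], [0.006, 0.0093, 0.06], [0.006, 0.0093, 0.08], [0.006, 0.0093, 0.095], [0.006, 0.0093, 0.105], [0.006, 0.0093, 0.105], [0.006, 0.0093, 0.105], [0.006, 0.0093, 0.105], [0.006, 0.0093, 0.105], [0.006, 0.0093, 0.105], [0.006, 0.0093, 0.105], [0.006, 0.0093, 0.105], [0.006, 0.0093, 0.105], [0.006, 0.0093, 0.105], [0.006, 0.0093, 0.105]]' --fingers '[1, 1, 1, 1, 1, 1, 1, 1, 0.3, 0.2, 0, 0, 0, 0, 0, 0]'

```text
t: 9.78
tcp_pos: [654.4, 229.0, 214.5]
ee_rot: [0.714, 0.7, 0.0, 0.001]
ft_force: [-0.5, -1.3, 6.7]
gripper_width: 16.2
```

```bash
python3 - <<'E'
from h import *
st()
th=np.linspace(.7,0,11)[1:]
for a in th:
    l=a-.4; print(np.round([100*(np.sin(l)-np.sin(.3)),100*(np.cos(l)-np.cos(.3))],1),end=" ")
E
```

```text
t 9.78 tcp [654.4 229.  214.5] q [7.145e-01 6.997e-01 2.000e-04 8.000e-04] j [-0.05  0.62 -0.5   1.44  0.31  1.16 -0.62] F [-0.5 -1.3  6.7] M [-0.18 -0.06 -0.04] w 16.2
[-6.8  1.8] [-13.6   3.2] [-20.6   4.1] [-27.6   4.4] [-34.5   4.3] [-41.5   3.7] [-48.4   2.7] [-55.3   1.1] [-62.   -0.9] [-68.5  -3.4]
```

>>> apply_moves --rotation '[[0, 0, 0], [0, 0, 0], [0, 0, 0], [0, 0, 0], [0, 0, 0], [0, 0, 0], [0, 0, 0], [0, 0, 0], [0, 0, 0], [0, 0, 0], [0, 0, 0], [0, 0, 0], [0, 0, 0]]' --slide '[[0, -0.007, -0.002], [0, -0.0136, -0.0032], [0, -0.0206, -0.0041], [0, -0.0276, -0.0044], [0, -0.0345, -0.0043], [0, -0.0415, -0.0037], [0, -0.0484, -0.0027], [0, -0.0553, -0.0011], [0, -0.062, 0.0009], [0, -0.0685, 0.0034], [0, -0.0685, 0.0034], [0, -0.0685, 0.0034], [0, -0.0685, 0.0034]]' --fingers '[0, 0, 0, 0, 0, 0, 0, 0, 0, 0, 0, 0, 0]'

```text
t: 10.87
tcp_pos: [587.1, 230.7, 212.2]
ee_rot: [0.715, 0.7, 0.002, 0.002]
ft_force: [2.5, 0.1, 9.9]
gripper_width: 16.2
```

```bash
python3 - <<'E'
from h import *
st();t=cap("top","top2");s=cap("scene","sc2");w=cap("wrist","w6")
a=cv2.resize(t["pixels"][140:240,230:400],None,fx=3,fy=3,interpolation=cv2.INTER_CUBIC)
b=cv2.resize(s["pixels"][190:350,220:350],None,fx=2.2,fy=2.2,interpolation=cv2.INTER_CUBIC)
h=max(len(a),len(b));pad=lambda i:np.vstack([i,np.zeros((h-len(i),i.shape[1],3),np.uint8)])
cv2.imwrite("pics/m2.png",np.hstack([pad(a),pad(b)]))
E
```

```text
t 10.87 tcp [587.1 230.7 212.2] q [0.7146 0.6995 0.0017 0.0016] j [-0.04  0.51 -0.53  1.62  0.29  1.08 -0.67] F [2.5 0.1 9.9] M [-0.08 -1.06 -0.04] w 16.2
```

View pics/m2.png

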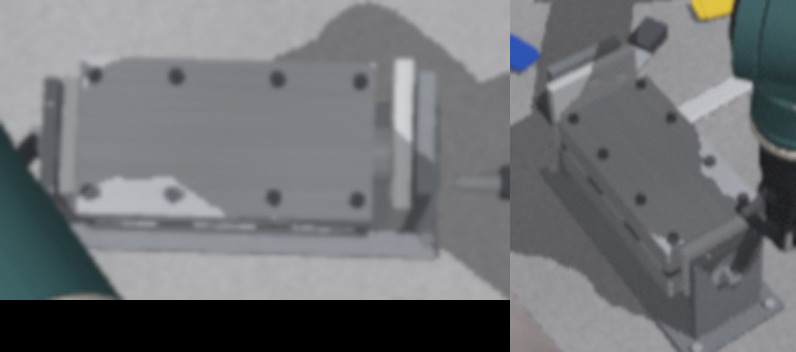

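>>> apply_moves --rotation '[[0, 0, 0], [0, 0, 0], [0, 0, 0], [0, 0, 0]]' --slide '[[0, -0.001, 0], [0, -0.0015, 0], [0, -0.0015, 0], [0, -0.0015, 0]]' --fingers '[0, 0, 0, 0]'

```text
t: 11.35
tcp_pos: [587.0, 230.7, 212.4]
ee_rot: [0.715, 0.699, 0.003, 0.002]
ft_force: [12.7, 2.3, -6.1]
gripper_width: 16.2
```

```bash
python3 - <<'E'
from h import *
st()
E
```

```text
t 11.35 tcp [587.  230.7 212.4] q [0.7148 0.6993 0.003  0.0023] j [-0.04  0.51 -0.53  1.63  0.29  1.08 -0.67] F [12.7  2.3 -6.1] M [ 0.57 -2.89 -0.03] w 16.2
```

>>> apply_moves --rotation '[[0, 0, 0], [0, 0, 0], [0, 0, 0], [0, 0, 0]]' --slide '[[0, -0.002, 0.0], [0, -0.003, 0], [0, -0.003, 0], [0, -0.003, 0]]' --fingers '[0, 0, 0, 0]'

```text
t: 11.68
tcp_pos: [586.0, 230.6, 212.0]
ee_rot: [0.715, 0.699, 0.005, 0.003]
ft_force: [20.2, 4.5, -16.9]
gripper_width: 16.1
```

>>> apply_moves --rotation '[[0, 0, 0], [0, 0, 0], [0, 0, 0], [0, 0, 0], [0, 0, 0], [0, 0, 0], [0, 0, 0], [0, 0, 0], [0, 0, 0], [0, 0, 0], [0, 0, 0], [0, 0, 0]]' --slide '[[0, 0, 0], [0, 0, 0], [0, 0, 0], [0, 0, 0], [0, 0, 0], [0, 0, -0.01], [0, 0, -0.03], [0, 0, -0.05], [0, 0, -0.08], [0, 0, -0.11], [0, 0, -0.11], [0, 0, -0.11]]' --fingers '[0.4, 0.8, 1, 1, 1, 1, 1, 1, 1, 1, 1, 1]'

```text
t: 12.68
tcp_pos: [585.1, 230.8, 324.4]
ee_rot: [0.715, 0.699, 0.006, 0.004]
ft_force: [-0.2, -0.1, 0.3]
gripper_width: 85.6
```

```bash
python3 - <<'E'
from h import *
st();c=cap("wrist","w7")
# black bar outline
m=(c["pixels"].max(2)<30).astype(np.uint8);n,l,s,ce=cv2.connectedComponentsWithStats(m)
for i in range(1,n):
    if s[i,4]>300:print(s[i],ce[i])
print(proj(c,[585,226,221]),proj(c,[584,196,221]),proj(c,[584,256,221]))
goal([616.5,-140,300],down(89))
E
```

```text
t 12.68 tcp [585.1 230.8 324.4] q [0.715  0.6991 0.0064 0.0038] j [-0.02  0.41 -0.56  1.51  0.23  1.27 -0.62] F [-0.2 -0.1  0.3] M [-0.02  0.05 -0.01] w 85.6
[ 304  213   29  102 1154] [321.35788562 270.3812825 ]
[    0   316   640   164 38610] [305.88352758 429.57283087]
[315.79622978 258.43155232] [315.29193861 307.28090308] [312.65599053 206.12320538]
slide [-0.3697  0.0398  0.0222] rot [ 0.0124 -0.0029 -0.0051]
```

>>> apply_moves --rotation '[[0.012, -0.003, -0.004], [0.012, -0.003, -0.004], [0.012, -0.003, -0.004], [0.012, -0.003, -0.004], [0.012, -0.003, -0.004], [0.012, -0.003, -0.004], [0.012, -0.003, -0.004], [0.012, -0.003, -0.004], [0.012, -0.003, -0.004], [0.012, -0.003, -0.004], [0.012, -0.003, -0.004], [0.012, -0.003, -0.004], [0.012, -0.003, -0.004], [0.012, -0.003, -0.004], [0.012, -0.003, -0.004], [0.012, -0.003, -0.004]]' --slide '[[-0.03, 0.004, 0], [-0.065, 0.008, 0], [-0.1, 0.012, 0.005], [-0.135, 0.016, 0.01], [-0.17, 0.02, 0.015], [-0.205, 0.024, 0.02], [-0.24, 0.028, 0.022], [-0.275, 0.032, 0.022], [-0.31, 0.036, 0.022], [-0.345, 0.04, 0.022], [-0.38, 0.04, 0.022], [-0.41, 0.04, 0.022], [-0.44, 0.04, 0.022], [-0.44, 0.04, 0.022], [-0.44, 0.04, 0.022], [-0.44, 0.04, 0.022]]' --fingers '[1, 1, 1, 1, 1, 1, 1, 1, 1, 1, 1, 1, 1, 1, 1, 1]'

```text
t: 14.07
tcp_pos: [614.8, -209.6, 299.3]
ee_rot: [0.713, 0.701, 0.0, -0.001]
ft_force: [0.4, 2.2, 0.3]
gripper_width: 85.8
```

```bash
python3 - <<'E'
from h import *
st();c=cap("wrist","w8")
cv2.imwrite("pics/w8c.png",c["pixels"][:, 100:540])
b=load("w4");print("pin tail/step/tip from w4:",[plane(b,u,v,z) for u,v,z in[(317.5,213,26),(318,165,26),(316,122,13)]])
E
```

```text
t 14.07 tcp [ 614.8 -209.6  299.3] q [ 7.135e-01  7.007e-01  0.000e+00 -6.000e-04] j [ 0.57  0.45 -0.41  1.48  0.18  1.25  0.13] F [0.4 2.2 0.3] M [ 0.06 -0.02 -0.03] w 85.8
pin tail/step/tip from w4: [array([ 616.35828295, -228.27366695,   26.        ]), array([ 617.7107021 , -183.03872357,   26.        ]), array([ 616.63968844, -145.11160231,   13.        ])]
```

View pics/w8c.png

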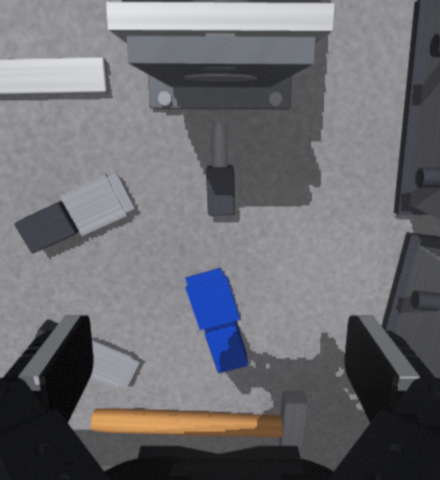

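>>> apply_moves --rotation '[[0, 0, 0], [0, 0, 0], [0, 0, 0], [0, 0, 0], [0, 0, 0], [0, 0, 0], [0, 0, 0], [0, 0, 0], [0, 0, 0], [0, 0, 0], [0, 0, 0], [0, 0, 0], [0, 0, 0], [0, 0, 0], [0, 0, 0], [0, 0, 0], [0, 0, 0], [0, 0, 0], [0, 0, 0], [0, 0, 0]]' --slide '[[0, 0.002, 0.03], [0, 0.002, 0.065], [0, 0.002, 0.1], [0, 0.002, 0.135], [0, 0.002, 0.17], [0, 0.002, 0.205], [0, 0.002, 0.235], [0, 0.002, 0.255], [0, 0.002, 0.27], [0, 0.002, 0.28], [0, 0.002, 0.2805], [0, 0.002, 0.2805], [0, 0.002, 0.2805], [0, 0.002, 0.2805], [0, 0.002, 0.2805], [0, 0.002, 0.2805], [0, 0.002, 0.2805], [0, 0.002, 0.2805], [0, 0.002, 0.2805], [0, 0.002, 0.2805]]' --fingers '[1, 1, 1, 1, 1, 1, 1, 1, 1, 1, 1, 0.35, 0.3, 0.2, 0, 0, 0, 0, 0, 0]'

```text
t: 15.78
tcp_pos: [617.4, -209.1, 20.1]
ee_rot: [0.713, 0.701, 0.0, 0.0]
ft_force: [-2.4, 0.4, 9.4]
gripper_width: 25.2
```

```bash
python3 - <<'E'
from h import *
st()
E
```

```text
t 15.78 tcp [ 617.4 -209.1   20.1] q [7.132e-01 7.009e-01 3.000e-04 2.000e-04] j [ 0.51  0.76 -0.32  1.66  0.32  0.77  0.02] F [-2.4  0.4  9.4] M [0.06 0.64 0.05] w 25.2
```

>>> apply_moves --rotation '[[0, 0, 0], [0, 0, 0], [0, 0, 0], [0, 0, 0], [0, 0, 0], [0, 0, 0], [0, 0, 0], [0, 0, 0], [0, 0, 0], [0, 0, 0], [0, 0, 0]]' --slide '[[0, 0, -0.006], [0, 0, -0.02], [0, 0, -0.04], [0, 0, -0.06], [0, 0, -0.08], [0, 0, -0.1], [0, 0, -0.12], [0, 0, -0.14], [0, 0, -0.162], [0, -0.0008, -0.162], [0, -0.0008, -0.162]]' --fingers '[0, 0, 0, 0, 0, 0, 0, 0, 0, 0, 0]'

```text
t: 16.7
tcp_pos: [616.8, -209.3, 184.2]
ee_rot: [0.713, 0.701, 0.001, 0.001]
ft_force: [0.2, 0.4, -2.4]
gripper_width: 24.8
```

```bash
python3 - <<'E'
from h import *
st();c=cap("wrist","w9");s=cap("scene","sc9")
a=cv2.resize(c["pixels"],(520,390));b=cv2.resize(s["pixels"][180:260,215:275],None,fx=4.5,fy=4.5,interpolation=cv2.INTER_CUBIC)
b=np.vstack([b,np.zeros((30,b.shape[1],3),np.uint8)])
cv2.imwrite("pics/m3.png",np.hstack([a,b]))
E
```

```text
t 16.7 tcp [ 616.8 -209.3  184.2] q [0.7132 0.7009 0.0008 0.0014] j [ 0.56  0.55 -0.39  1.59  0.23  1.04  0.09] F [ 0.2  0.4 -2.4] M [-0.    0.04  0.01] w 24.8
```

View pics/m3.png

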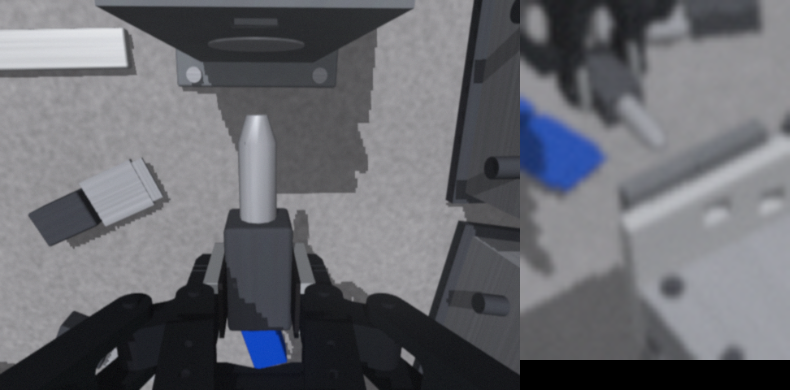

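```bash
python3 - <<'E'
from h import *
c=load("w9");k=640/520
def py(u,v,y):
    o,d=ray(c,u*k,v*k);return o+d*(y-o[1])/d[1]
print("hole",py(256,21.5,-113),"tip",py(257,115,-143),plane(c,257*k,115*k,180),plane(c,257*k,115*k,177))
cv2.imwrite("pics/x.png",cv2.resize(c["pixels"][0:60,270:370],None,fx=4,fy=4))
print("step top mid",plane(c,258*k,210*k,190),"tail",plane(c,258*k,329*k,190))
E
```

```text
hole [ 617.40767559 -113.          178.92581008] tip [ 617.22502059 -143.          196.477596  ] [ 617.18933978 -144.03710508  180.        ] [ 617.18284354 -144.22592603  177.        ]
step top mid [ 616.96622441 -177.08904795  190.        ] tail [ 616.08854978 -228.01749391  190.        ]
```

>>> apply_moves --rotation '[[-0.001, -0.003, 0], [-0.001, -0.003, 0], [-0.001, -0.003, 0], [-0.001, -0.003, 0], [-0.001, -0.003, 0], [-0.001, -0.003, 0], [-0.001, -0.003, 0], [-0.001, -0.003, 0], [-0.001, -0.003, 0], [-0.001, -0.003, 0]]' --slide '[[0, 0, 0.002], [0.006, 0, 0.002], [0.012, 0, 0.002], [0.018, 0, 0.002], [0.024, 0, 0.002], [0.03, 0, 0.002], [0.034, 0, 0.002], [0.038, 0, 0.002], [0.041, 0, 0.002], [0.041, 0, 0.002]]' --fingers '[0, 0, 0, 0, 0, 0, 0, 0, 0, 0]'

```text
t: 17.63
tcp_pos: [617.0, -167.8, 180.5]
ee_rot: [0.713, 0.701, -0.0, 0.002]
ft_force: [-0.2, 0.3, 3.5]
gripper_width: 25.0
```

```bash
python3 - <<'E'
from h import *
st()
E
```

```text
t 17.63 tcp [ 617.  -167.8  180.5] q [ 7.132e-01  7.010e-01 -4.000e-04  1.800e-03] j [ 0.5   0.54 -0.39  1.63  0.24  1.02  0.02] F [-0.2  0.3  3.5] M [ 0.35  0.14 -0.  ] w 25.0
```

>>> apply_moves --rotation '[[0, -0.003, 0], [0, -0.003, 0], [0, -0.003, 0], [0, -0.003, 0], [0, -0.003, 0], [0, -0.003, 0], [0, -0.003, 0], [0, -0.003, 0]]' --slide '[[0, 0, -0.001], [0.003, 0, -0.001], [0.006, 0, -0.001], [0.009, 0, -0.001], [0.012, 0, -0.001], [0.015, 0, -0.001], [0.018, 0, -0.001], [0.018, 0, -0.001]]' --fingers '[0, 0, 0, 0, 0, 0, 0, 0]'

```text
t: 18.3
tcp_pos: [617.5, -148.9, 181.6]
ee_rot: [0.713, 0.701, -0.001, 0.003]
ft_force: [0.7, 0.4, 1.6]
gripper_width: 25.0
```

```bash
python3 - <<'E'
from h import *
st()
E
```

```text
t 18.3 tcp [ 617.5 -148.9  181.6] q [ 0.7129  0.7012 -0.0013  0.0028] j [ 0.48  0.53 -0.4   1.64  0.24  1.02 -0.01] F [0.7 0.4 1.6] M [ 0.44 -0.07 -0.  ] w 25.0
```

>>> apply_moves --rotation '[[0, -0.006, 0], [0, -0.006, 0], [0, -0.006, 0], [0, -0.006, 0], [0, -0.006, 0], [0, -0.006, 0], [0, -0.006, 0], [0, -0.006, 0]]' --slide '[[0.002, 0, 0], [0.004, 0, 0], [0.006, 0, 0], [0.008, 0, 0], [0.01, 0, 0], [0.012, 0, 0], [0.013, 0, 0], [0.013, 0, 0]]' --fingers '[0, 0, 0, 0, 0, 0, 0, 0]'

```text
t: 18.97
tcp_pos: [617.6, -138.2, 181.7]
ee_rot: [0.714, 0.7, -0.004, 0.006]
ft_force: [0.2, -14.1, 4.5]
gripper_width: 24.9
```

```bash
python3 - <<'E'
from h import *
st()
E
```

```text
t 18.97 tcp [ 617.6 -138.2  181.7] q [ 0.7136  0.7005 -0.0043  0.006 ] j [ 0.46  0.53 -0.4   1.65  0.25  1.01 -0.04] F [  0.2 -14.1   4.5] M [-2.59 -0.09 -0.13] w 24.9
```

>>> apply_moves --rotation '[[0, 0.01, 0], [0, 0.01, 0], [0, 0.01, 0], [0, 0.01, 0], [0, 0.01, 0], [0, 0.01, 0], [0, 0.01, 0], [0, 0.01, 0], [0, 0.01, 0], [0, 0.01, 0], [0, 0.01, 0]]' --slide '[[0.002, 0, 0], [0.002, 0, 0], [0.001, 0, 0], [0.001, 0, 0], [0.001, 0, 0], [0.001, 0, -0.02], [0.001, 0, -0.05], [0, 0, -0.08], [0, 0, -0.11], [0, 0, -0.11], [0, 0, -0.11]]' --fingers '[0, 0, 0.4, 0.8, 1, 1, 1, 1, 1, 1, 1]'

```text
t: 19.88
tcp_pos: [618.0, -136.0, 293.2]
ee_rot: [0.713, 0.701, 0.0, 0.004]
ft_force: [0.8, 0.3, -0.2]
gripper_width: 85.6
```

```bash
python3 - <<'E'
from h import *
st();c=cap("wrist","w10")
E
```

```text
t 19.88 tcp [ 618.  -136.   293.2] q [7.134e-01 7.007e-01 1.000e-04 3.500e-03] j [ 0.48  0.42 -0.43  1.53  0.19  1.22  0.01] F [ 0.8  0.3 -0.2] M [ 0.04 -0.01 -0.02] w 85.6
```

View pics/w10.png

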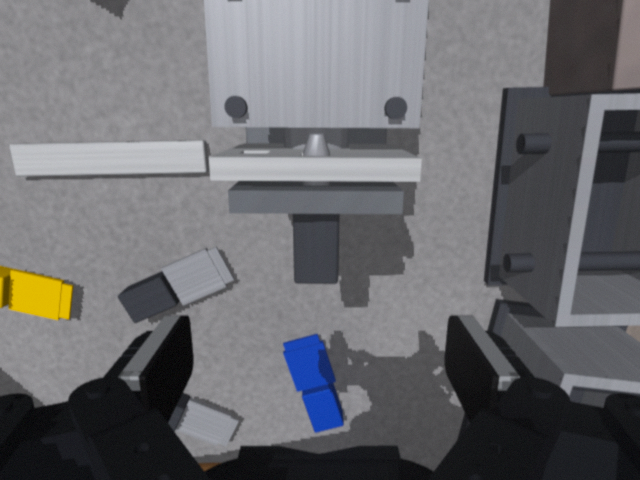

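The pin is home: its block sits against the upright and its tip shows through the level end plate. Next come the blades, located by masks.

```bash
cat >> h.py <<'E'
def dark(c,u,v,r=60,th=95):
    "dark block around pixel: min-area rect centre, long-axis ends in world at z=26"
    y0,x0=max(0,int(v-r)),max(0,int(u-r));roi=c["pixels"][y0:int(v+r),x0:int(u+r)]
    g=roi.max(2);m=((g<th)).astype(np.uint8);m=cv2.morphologyEx(m,cv2.MORPH_OPEN,np.ones((3,3)))
    n,l,s,ce=cv2.connectedComponentsWithStats(m);d=[np.hypot(*(ce[i]-[u-x0,v-y0]))-s[i,4]/100 for i in range(1,n)];i=1+int(np.argmin(d))
    r=cv2.minAreaRect(cv2.findContours((l==i).astype(np.uint8),0,1)[0][0])
    B=np.array([plane(c,*(q+[x0,y0]),26)[:2] for q in cv2.boxPoints(r)])
    e1,e2=B[1]-B[0],B[2]-B[1];L=max([e1,e2],key=np.linalg.norm);a=np.degrees(np.arctan2(L[1],L[0]))
    a=(a+90)%180-90
    print("ctr",np.round(B.mean(0),1),"dims",round(np.linalg.norm(e1),1),round(np.linalg.norm(e2),1),"ang",round(a,1),"px",np.round(np.array(r[0])+[x0,y0],1));return B.mean(0),a
E
python3 - <<'E'
from h import *
c=load("w10");p=c["pixels"]
print("tail",plane(c,316,282,188),"tip",plane(c,316,133,175))
print("block",p[298,145],"tongue",p[278,195],"bench",p[360,100],"shadow",p[290,355])
dark(c,149,296)
t=cap("top","top3")
for u,v in[(213,270),(421,270),(472,272)]:
    for th in (60,80): dark(t,u,v,22,th)
goal([376,-252,200],down(25))
E
```

```text
tail [ 616.70609948 -156.63604408  188.        ] tip [618.26885758 -73.82888833 175.        ]
block [73 65 63] tongue [156 148 147] bench [144 139 141] shadow [81 80 80]
ctr [ 452.7 -238.5] dims 62.3 45.2 ang 23.7 px [152.2 299.2]Traceback (most recent call last):
  File "<stdin>", line 8, in <module>
  File "h.py", line 39, in dark
    n,l,s,ce=cv2.connectedComponentsWithStats(m);d=[np.hypot(*(ce[i]-[u-x0,v-y0]))-s[i,4]/100 for i in range(1,n)];i=1+int(np.argmin(d))
                                                                                                                           ~~~~~~~~~^^^
    return _wrapfunc(a, 'argmin', axis=axis, out=out, **kwds)
    return _wrapit(obj, method, *args, **kwds)
    result = getattr(arr, method)(*args, **kwds)
ValueError: attempt to get argmin of an empty sequence
```

```bash
python3 - <<'E'
from h import *
c=load("w10")
dark(c,149,296,60,76)
goal([380,-261,200],down(25))
E
```

```text
ctr [ 449.3 -237.3] dims 54.7 39.4 ang 23.5 px [148.6 298.2]
slide [-0.1287 -0.2349  0.091 ] rot [0.0036 0.0028 1.1164]
```

>>> apply_moves --rotation '[[0.003, 0.003, 0.12], [0.003, 0.003, 0.24], [0.003, 0.003, 0.36], [0.003, 0.003, 0.48], [0.003, 0.003, 0.6], [0.003, 0.003, 0.72], [0.003, 0.003, 0.84], [0.003, 0.003, 0.96], [0.003, 0.003, 1.08], [0.003, 0.003, 1.116], [0.003, 0.003, 1.116], [0.003, 0.003, 1.116], [0.003, 0.003, 1.116]]' --slide '[[-0.015, -0.03, 0], [-0.03, -0.06, 0], [-0.045, -0.09, 0], [-0.06, -0.12, 0], [-0.075, -0.15, 0.01], [-0.09, -0.18, 0.03], [-0.105, -0.2, 0.05], [-0.12, -0.22, 0.07], [-0.129, -0.235, 0.091], [-0.129, -0.235, 0.091], [-0.129, -0.235, 0.091], [-0.129, -0.235, 0.091], [-0.129, -0.235, 0.091]]' --fingers '[1, 1, 1, 1, 1, 1, 1, 1, 1, 1, 1, 1, 1]'

```text
t: 21.07
tcp_pos: [380.5, -260.9, 200.1]
ee_rot: [0.976, 0.218, 0.0, 0.0]
ft_force: [0.8, 0.1, 0.1]
gripper_width: 85.4
```

```bash
python3 - <<'E'
from h import *
st();c=cap("wrist","w11");u,v=proj(c,[449,-235,26]);print(u,v)
for th in(70,76,85):dark(c,u,v,110,th)
E
```

```text
t 21.07 tcp [ 380.5 -260.9  200.1] q [9.759e-01 2.180e-01 4.000e-04 1.000e-04] j [ 0.7   0.19 -0.18  2.05  0.04  0.9  -0.64] F [0.8 0.1 0.1] M [-0.01 -0.    0.03] w 85.4
327.29157924873545 113.48226882858776
ctr [ 453.4 -253.9] dims 46.5 3.1 ang 22.6 px [355.5 119. ]
ctr [ 450.1 -243.5] dims 42.4 52.1 ang 27.3 px [339.5 116.5]
ctr [ 470.1 -235.3] dims 96.1 42.4 ang 20.9 px [341.8  79.4]
```

View pics/w11.png

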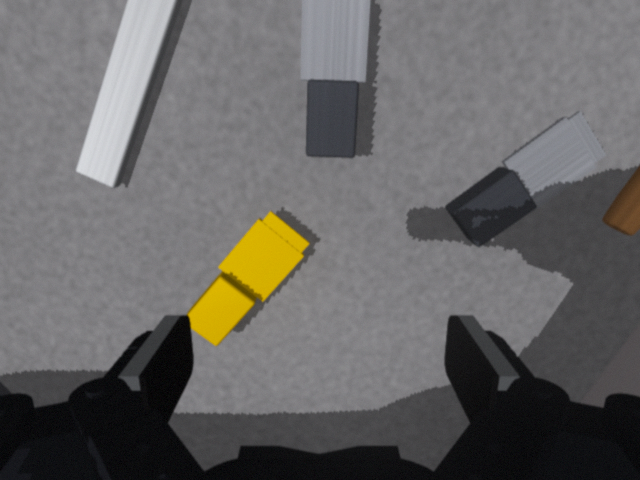

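```bash
python3 - <<'E'
from h import *
c=load("w11");a=load("w10")
print(tri((c,331.5,118.5),(a,148.6,297)))
P=plane(c,331.5,118.5,26);print(P,"step",plane(c,333.5,81,26),"tail",plane(c,331,157,26))
print("C",plane(c,491,205,24),plane(c,520,182,26),plane(c,555,155,15))
d=np.array([np.cos(np.radians(23.6)),np.sin(np.radians(23.6))])
goal([*(P[:2]-2*d),19.5],down(23.6))
E
```

```text
(array([ 447.03241264, -238.84245427,   19.48686282]), [0.423755465281559, 0.4237554652815438])
[ 447.29493713 -238.9425519    26.        ] step [ 469.11707785 -229.88394659   26.        ] tail [ 424.23655614 -249.66875718   26.        ]
C [ 442.35508155 -367.89949673   24.        ] [ 465.0224063 -376.6800277   26.       ] [ 492.67476115 -394.11139029   15.        ]
slide [0.0676 0.0083 0.1808] rot [ 0.0006 -0.0008  0.0273]
```

>>> apply_moves --rotation '[[0, 0, 0.027], [0, 0, 0.027], [0, 0, 0.027], [0, 0, 0.027], [0, 0, 0.027], [0, 0, 0.027], [0, 0, 0.027], [0, 0, 0.027], [0, 0, 0.027], [0, 0, 0.027], [0, 0, 0.027], [0, 0, 0.027], [0, 0, 0.027], [0, 0, 0.027], [0, 0, 0.027], [0, 0, 0.027], [0, 0, 0.027], [0, 0, 0.027]]' --slide '[[0.034, 0.004, 0], [0.0676, 0.0083, 0], [0.0676, 0.0083, 0.03], [0.0676, 0.0083, 0.06], [0.0676, 0.0083, 0.09], [0.0676, 0.0083, 0.12], [0.0676, 0.0083, 0.145], [0.0676, 0.0083, 0.165], [0.0676, 0.0083, 0.175], [0.0676, 0.0083, 0.18], [0.0676, 0.0083, 0.18], [0.0676, 0.0083, 0.18], [0.0676, 0.0083, 0.18], [0.0676, 0.0083, 0.18], [0.0676, 0.0083, 0.18], [0.0676, 0.0083, 0.18], [0.0676, 0.0083, 0.18], [0.0676, 0.0083, 0.18]]' --fingers '[1, 1, 1, 1, 1, 1, 1, 1, 1, 1, 1, 0.45, 0.3, 0, 0, 0, 0, 0]'

```text
t: 22.62
tcp_pos: [445.8, -239.9, 21.1]
ee_rot: [0.979, 0.205, 0.001, 0.001]
ft_force: [-3.0, 0.8, 13.5]
gripper_width: 33.3
```

```bash
python3 - <<'E'
from h import *
st()
E
```

```text
t 22.62 tcp [ 445.8 -239.9   21.1] q [9.788e-01 2.046e-01 9.000e-04 6.000e-04] j [ 0.56  0.56 -0.16  2.05  0.16  0.55 -0.87] F [-3.   0.8 13.5] M [ 0.37  0.69 -0.05] w 33.3
```

```bash
python3 - <<'E'
from h import *
goal([445,40,180],down(-0.9))
E
```

```text
slide [ 0.1117 -0.2566 -0.1591] rot [ 0.0012 -0.0017  0.4279]
```

>>> apply_moves --rotation '[[0, 0, 0], [0, 0, 0], [0, 0, 0], [0, 0, 0], [0, 0, 0.05], [0, 0, 0.1], [0, 0, 0.15], [0, 0, 0.2], [0, 0, 0.25], [0, 0, 0.3], [0, 0, 0.35], [0, 0, 0.4], [0, 0, 0.428], [0, 0, 0.428], [0, 0, 0.428], [0, 0, 0.428], [0, 0, 0.428]]' --slide '[[0, 0, -0.01], [0, 0, -0.03], [0, 0, -0.06], [0, 0, -0.09], [0.01, -0.02, -0.12], [0.02, -0.045, -0.15], [0.035, -0.075, -0.159], [0.047, -0.105, -0.159], [0.06, -0.135, -0.159], [0.073, -0.165, -0.159], [0.086, -0.195, -0.159], [0.1, -0.225, -0.159], [0.112, -0.257, -0.159], [0.112, -0.257, -0.159], [0.112, -0.257, -0.159], [0.112, -0.257, -0.159], [0.112, -0.257, -0.159]]' --fingers '[0, 0, 0, 0, 0, 0, 0, 0, 0, 0, 0, 0, 0, 0, 0, 0, 0]'

```text
t: 24.03
tcp_pos: [445.1, 39.6, 180.2]
ee_rot: [1.0, -0.008, 0.001, 0.001]
ft_force: [-0.4, -0.3, -2.7]
gripper_width: 32.6
```

```bash
python3 - <<'E'
from h import *
st();c=cap("wrist","w12")
E
```

```text
t 24.03 tcp [445.1  39.6 180.2] q [ 1.0e+00 -8.5e-03  1.0e-03  6.0e-04] j [ 0.13  0.2  -0.32  2.1   0.09  0.85 -1.83] F [-0.4 -0.3 -2.7] M [-0.02  0.02  0.01] w 32.6
```

View pics/w12.png

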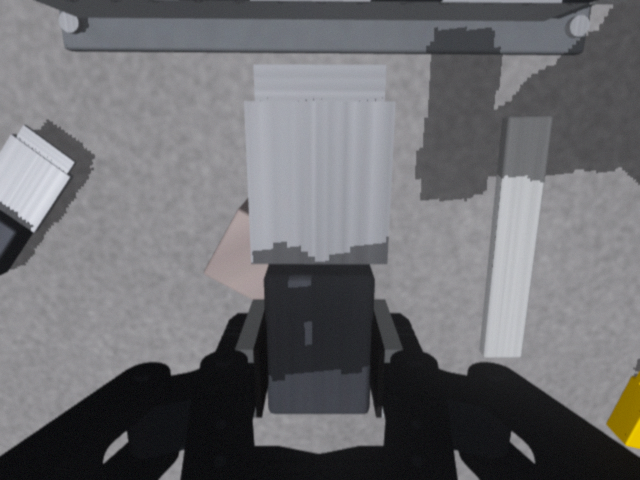

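```bash
python3 - <<'E'
from h import *
c=load("w12")
# refine plate corners on row profile
g=cv2.cvtColor(c["pixels"],cv2.COLOR_BGR2GRAY).astype(int)
a=plane(c,65,50,10);b=plane(c,591,52,10);print(a,b,np.linalg.norm(a-b),(a+b)/2,np.arctan2((a-b)[0],(a-b)[1]))
for z in(170,172,174):print(z,"tip",plane(c,320,66,z),"step",plane(c,319,264,z))
print("block L/R",plane(c,265,300,185),plane(c,374,300,185))
print(g[0:6,60:600:12])
E
```

```text
[559.37850417 198.2955782   10.        ] [ 552.91600684 -135.54335268   10.        ] 333.9014759504265 [556.1472555   31.37611276  10.        ] 0.019355712214294784
170 tip [531.18321715  38.0716449  170.        ] step [469.36699471  39.35015026 170.        ]
172 tip [530.98080023  38.08599342 172.        ] step [470.06964317  39.3457799  172.        ]
174 tip [530.7783833   38.10034195 174.        ] step [470.77229163  39.34140954 174.        ]
block L/R [463.24753734  56.04174045 185.        ] [462.6700138   22.64669774 185.        ]
[[ 71  58  69  70  70  66  73  67  71  80  65  59  62  61  62  60 120 120
  120 128 130 136 135 139 150 147  51  42  40  38  41  40 154 160 157 157
  158 158 161 160 158 156  39  30  31]
 [ 72  58  70  72  68  64  70  70  66  71  69  69  67  69  68  64  86  87
   85  97  96 106 104 107 120 118  61  58  57  50  50  49 136 139 141 146
  148 155 153 151 153 152  40  32  32]
 [ 71  64  72  71  71  69  70  69  63  70  69  69  70  70  70  65  74  70
   71  76  78  79  74  83  84  80  74  70  69  60  66  68 103 107 108 114
  117 127 127 128 131 132  48  42  43]
 [ 70  68  71  70  69  70  72  73  66  71  69  69  70  69  69  68  69  72
   74  71  77  74  68  73  75  63  74  74  71  67  73  73  77  81  82  84
   82  89  89  85  96  95  60  55  55]
 [ 69  69  70  70  74  72  68  69  69  69  69  68  71  71  72  71  70  72
   75  73  71  74  73  74  73  68  75  73  72  69  73  72  71  74  74  73
   69  73  74  66  75  75  71  62  53]
 [ 71  70  69  72  71  70  71  70  72  71  69  69  71  71  69  73  72  71
   71  71  73  72  75  75  73  71  72  74  71  73  74  73  72  75  74  74
   73  74  74  66  72  72  70  69  51]]
```

```bash
python3 - <<'E'
from h import *
c=load("w10");print("mould pin-side end y",plane(c,316,128,161), "front edge",plane(c,207,60,161),"back",plane(c,426,60,161))
c=load("w7");im=c["pixels"];g=cv2.cvtColor(im,cv2.COLOR_BGR2GRAY)
cv2.imwrite("pics/m4.png",np.hstack([cv2.resize(im[190:480,150:470],(480,435)),cv2.resize(load("top3")["pixels"][140:240,240:400],(320,200))[:,:].repeat(1,0) if 0 else cv2.copyMakeBorder(cv2.resize(load("top3")["pixels"][140:240,240:400],(320,200)),0,235,0,0,0)]))
E
```

```text
mould pin-side end y [618.3135908  -71.69113225 161.        ] front edge [558.62537652 -34.21101842 161.        ] back [680.10364733 -36.20754729 161.        ]
```

View pics/m4.png

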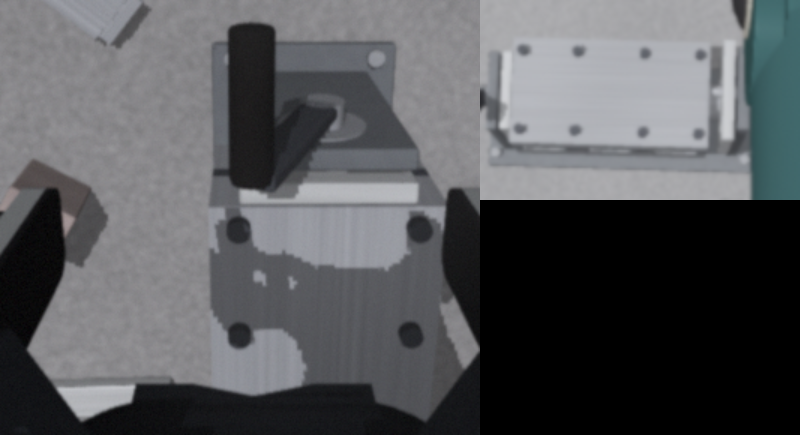

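>>> apply_moves --rotation '[[0, 0, 0], [0, 0, 0], [0, 0, 0], [0, 0, 0], [0, 0, 0], [0, 0, 0], [0, 0, 0], [0, 0, 0], [0, 0, 0], [0, 0, 0], [0, 0, 0]]' --slide '[[0, -0.0025, 0.02], [0, -0.0025, 0.04], [0, -0.0025, 0.052], [0, -0.0025, 0.052], [0.01, -0.0025, 0.052], [0.02, -0.0025, 0.052], [0.027, -0.0025, 0.052], [0.032, -0.0025, 0.052], [0.037, -0.0025, 0.052], [0.042, -0.0025, 0.052], [0.042, -0.0025, 0.052]]' --fingers '[0, 0, 0, 0, 0, 0, 0, 0, 0, 0, 0]'

```text
t: 25.0
tcp_pos: [488.2, 41.2, 128.3]
ee_rot: [1.0, -0.009, 0.001, 0.0]
ft_force: [-0.4, 0.2, -2.7]
gripper_width: 33.0
```

```bash
python3 - <<'E'
from h import *
st()
E
```

```text
t 25.0 tcp [488.2  41.2 128.3] q [ 1.0e+00 -8.7e-03  1.3e-03  5.0e-04] j [ 0.11  0.36 -0.3   2.04  0.15  0.76 -1.87] F [-0.4  0.2 -2.7] M [-0.01  0.08 -0.05] w 33.0
```

>>> apply_moves --rotation '[[0, 0, 0], [0, 0, 0], [0, 0, 0], [0, 0, 0], [0, 0, 0], [0, 0, 0], [0, 0, 0], [0, 0, 0], [0, 0, 0], [0, 0, 0], [0, 0, 0], [0, 0, 0]]' --slide '[[0.006, 0, 0], [0.012, 0, 0], [0.018, 0, 0], [0.024, 0, 0], [0.03, 0, 0], [0.035, 0, 0], [0.039, 0, 0], [0.042, 0, 0], [0.044, 0, 0], [0.046, 0, 0], [0.048, 0, 0], [0.048, 0, 0]]' --fingers '[0, 0, 0, 0, 0, 0, 0, 0, 0, 0, 0, 0]'

```text
t: 26.0
tcp_pos: [534.7, 40.4, 127.9]
ee_rot: [1.0, -0.009, -0.001, 0.001]
ft_force: [-9.3, 1.0, 0.4]
gripper_width: 32.8
```

```bash
python3 - <<'E'
from h import *
st()
E
```

```text
t 26.0 tcp [534.7  40.4 127.9] q [ 1.0e+00 -8.7e-03 -6.0e-04  7.0e-04] j [ 0.1   0.43 -0.29  1.93  0.16  0.81 -1.86] F [-9.3  1.   0.4] M [ 0.01  1.95 -0.11] w 32.8
```

>>> apply_moves --rotation '[[0, 0, 0], [0, 0, 0], [0, 0, 0], [0, 0, 0], [0, 0, 0], [0, 0, 0], [0, 0, 0], [0, 0, 0], [0, 0, 0], [0, 0, 0], [0, 0, 0], [0, 0, 0], [0, 0, 0]]' --slide '[[0.002, 0, 0], [0.002, 0, 0], [0.001, 0, 0], [0, 0, 0], [0, 0, 0], [0, 0, 0], [-0.002, 0, -0.01], [-0.01, 0, -0.03], [-0.02, 0, -0.06], [-0.03, 0, -0.09], [-0.05, 0, -0.12], [-0.05, 0, -0.12], [-0.05, 0, -0.12]]' --fingers '[0, 0, 0, 0.5, 0.6, 0.6, 0.6, 0.6, 0.8, 1, 1, 1, 1]'

```text
t: 27.08
tcp_pos: [485.1, 41.5, 250.4]
ee_rot: [1.0, -0.009, 0.002, 0.001]
ft_force: [0.3, -0.3, -0.5]
gripper_width: 85.2
```

```bash
python3 - <<'E'
from h import *
st();c=cap("wrist","w13");t=cap("top","top4")
b=load("w12");print("A est in w12: block",plane(b,5,245,26))
# C from w11: long axis
c1=load("w11")
a=np.degrees(np.arctan2(394.1-376.7,492.7-465));print("C ang",-a)
# blob check of middle block in w13
u,v=proj(c,[535,40,133]);print(u,v);dark(c,u,v,60,90)
for th in (70,80,90):
    try:dark(t,213,270,25,th)
    except Exception as e:print(e)
for th in (70,80,90):
    try:dark(t,472,272,25,th)
    except Exception as e:print(e)
E
```

```text
t 27.08 tcp [485.1  41.5 250.4] q [ 1.0e+00 -8.6e-03  1.6e-03  8.0e-04] j [ 0.14  0.18 -0.33  1.94  0.07  1.03 -1.8 ] F [ 0.3 -0.3 -0.5] M [ 0.06  0.   -0.  ] w 85.2
A est in w12: block [436.06911231 252.6577128   26.        ]
C ang -32.13534748829354
319.80226615388176 156.96953818020538
ctr [525.4  40.2] dims 46.8 70.3 ang 0.2 px [319.  155.5]
attempt to get argmin of an empty sequence
attempt to get argmin of an empty sequence
attempt to get argmin of an empty sequence
ctr [ 454.1 -358.4] dims 17.8 6.5 ang -27.5 px [469. 265.]
ctr [ 440.  -366.9] dims 48.8 36.8 ang -27.4 px [472.6 270.8]
ctr [ 439.7 -367.4] dims 51.0 37.8 ang -27.4 px [472.8 270.9]
```

```bash
python3 - <<'E'
from h import *
goal([376,-334,200],down(-27.4))
E
```

```text
slide [-0.1023  0.3771  0.0488] rot [1.600e-03 3.000e-04 4.608e-01]
```

>>> apply_moves --rotation '[[0, 0, 0.05], [0, 0, 0.1], [0, 0, 0.15], [0, 0, 0.2], [0, 0, 0.25], [0, 0, 0.3], [0, 0, 0.35], [0, 0, 0.4], [0, 0, 0.46], [0, 0, 0.461], [0, 0, 0.461], [0, 0, 0.461], [0, 0, 0.461], [0, 0, 0.461], [0, 0, 0.461], [0, 0, 0.461]]' --slide '[[-0.015, 0.02, 0], [-0.025, 0.05, 0], [-0.035, 0.08, 0], [-0.045, 0.115, 0], [-0.055, 0.15, 0], [-0.065, 0.185, 0], [-0.075, 0.22, 0], [-0.085, 0.255, 0], [-0.095, 0.29, 0.01], [-0.102, 0.325, 0.02], [-0.102, 0.36, 0.04], [-0.102, 0.377, 0.049], [-0.102, 0.377, 0.049], [-0.102, 0.377, 0.049], [-0.102, 0.377, 0.049], [-0.102, 0.377, 0.049]]' --fingers '[1, 1, 1, 1, 1, 1, 1, 1, 1, 1, 1, 1, 1, 1, 1, 1]'

```text
t: 28.52
tcp_pos: [376.7, -333.0, 199.9]
ee_rot: [0.972, -0.236, -0.0, 0.001]
ft_force: [-0.2, 1.0, -0.1]
gripper_width: 85.6
```

```bash
cat >> h.py <<'E'
def block(c,u,v,r=70):
    "block by blue tint/dark rel. to bench, several thresholds"
    y0,x0=max(0,int(v-r)),max(0,int(u-r));roi=c["pixels"][y0:int(v+r),x0:int(u+r)]
    g=cv2.cvtColor(roi,cv2.COLOR_BGR2GRAY);k=np.ones((5,5))
    for th in(45,55,65,75,90):
        m=cv2.morphologyEx((g<th).astype(np.uint8),cv2.MORPH_OPEN,k);n,l,s,ce=cv2.connectedComponentsWithStats(m)
        for i in range(1,n):
            if s[i,4]<600: continue
            rr=cv2.minAreaRect(cv2.findContours((l==i).astype(np.uint8),0,1)[0][0])
            B=np.array([plane(c,*(q+[x0,y0]),26)[:2] for q in cv2.boxPoints(rr)]);e=[B[1]-B[0],B[2]-B[1]];L=max(e,key=np.linalg.norm)
            print(th,s[i,4],"ctr",np.round(B.mean(0),1),"dims",np.round([np.linalg.norm(x) for x in e],1),"ang",round((np.degrees(np.arctan2(L[1],L[0]))+90)%180-90,1))
E
python3 - <<'E'
from h import *
st();c=cap("wrist","w14");u,v=proj(c,[441,-367,26]);print(u,v);p=c["pixels"]
print(p[int(v),int(u)],p[int(v)-60:int(v)+70:10,int(u)].mean(1).astype(int),p[int(v),int(u)-70:int(u)+80:10].mean(1).astype(int))
block(c,u,v)
E
```

```text
t 28.52 tcp [ 376.7 -333.   199.9] q [ 9.717e-01 -2.363e-01 -2.000e-04  7.000e-04] j [ 0.63  0.26  0.04  1.96 -0.01  0.92 -1.37] F [-0.2  1.  -0.1] M [ 0.04 -0.   -0.01] w 85.6
319.4864789067169 113.54826709780696
[76 68 66] [151 147  62  70  75  72  70  70  73  69 122 126 124] [136 128 134 133 130 123  70  70  70  68  41  73 131 121 128]
75 4220 ctr [ 437.4 -378.3] dims [46.8 49.1] ang -25.2
90 6236 ctr [ 442.5 -386. ] dims [56.2 66.5] ang -24.7
```

```bash
cat >> h.py <<'E'
def tint(c,u,v,r=70,z=26):
    y0,x0=max(0,int(v-r)),max(0,int(u-r));roi=cv2.GaussianBlur(c["pixels"],(3,3),0)[y0:int(v+r),x0:int(u+r)].astype(int)
    m=((roi[...,0]-roi[...,2]>4)&(roi.mean(2)<100)).astype(np.uint8);m=cv2.morphologyEx(m,cv2.MORPH_OPEN,np.ones((5,5)))
    n,l,s,ce=cv2.connectedComponentsWithStats(m);i=1+int(np.argmax(s[1:,4]))
    rr=cv2.minAreaRect(cv2.findContours((l==i).astype(np.uint8),0,1)[0][0])
    B=np.array([plane(c,*(q+[x0,y0]),z)[:2] for q in cv2.boxPoints(rr)]);e=[B[1]-B[0],B[2]-B[1]];L=max(e,key=np.linalg.norm)
    a=(np.degrees(np.arctan2(L[1],L[0]))+90)%180-90;px=np.array(rr[0])+[x0,y0]
    print("tint",s[i,4],"ctr",np.round(B.mean(0),1),"dims",np.round([np.linalg.norm(x) for x in e],1),"ang",round(a,1),"px",np.round(px,1));return B.mean(0),a,px
E
python3 - <<'E'
from h import *
c=load("w14");P,a,px=tint(c,319,113)
b=load("w11");tint(b,331,118);_,_,q=tint(b,491,205);print("height",tri((c,*px),(b,*q)))
d=np.array([np.cos(np.radians(a)),np.sin(np.radians(a))])
goal([*(P-2*d),21],down(a))
E
```

```text
tint 3600 ctr [ 441.8 -371.6] dims [31.8 51.2] ang -24.9 px [325.1 108.2]
tint 3724 ctr [ 447.2 -239. ] dims [49.  32.6] ang 22.7 px [331.5 117.7]
tint 1638 ctr [ 446.8 -370.3] dims [42.1 29.3] ang -24.9 px [498.5 201.1]
height (array([ 444.72396625, -371.96898809,   22.47277189]), [2.3739994815767793, 2.3739994815769125])
slide [0.0733 0.0042 0.1791] rot [ 0.0015 -0.0004 -0.043 ]
```

>>> apply_moves --rotation '[[0, 0, -0.043], [0, 0, -0.043], [0, 0, -0.043], [0, 0, -0.043], [0, 0, -0.043], [0, 0, -0.043], [0, 0, -0.043], [0, 0, -0.043], [0, 0, -0.043], [0, 0, -0.043], [0, 0, -0.043], [0, 0, -0.043], [0, 0, -0.043], [0, 0, -0.043], [0, 0, -0.043], [0, 0, -0.043], [0, 0, -0.043], [0, 0, -0.043]]' --slide '[[0.034, 0.004, 0], [0.0733, 0.0042, 0], [0.0733, 0.0042, 0.03], [0.0733, 0.0042, 0.06], [0.0733, 0.0042, 0.09], [0.0733, 0.0042, 0.12], [0.0733, 0.0042, 0.145], [0.0733, 0.0042, 0.165], [0.0733, 0.0042, 0.175], [0.0733, 0.0042, 0.179], [0.0733, 0.0042, 0.179], [0.0733, 0.0042, 0.179], [0.0733, 0.0042, 0.179], [0.0733, 0.0042, 0.179], [0.0733, 0.0042, 0.179], [0.0733, 0.0042, 0.179], [0.0733, 0.0042, 0.179], [0.0733, 0.0042, 0.179]]' --fingers '[0.8, 0.8, 0.8, 0.8, 0.8, 0.8, 0.8, 0.8, 0.8, 0.8, 0.8, 0.45, 0.3, 0, 0, 0, 0, 0]'

```text
t: 30.07
tcp_pos: [440.5, -371.2, 22.6]
ee_rot: [0.977, -0.215, 0.001, 0.001]
ft_force: [-2.2, 1.8, 13.0]
gripper_width: 33.1
```

```bash
python3 - <<'E'
from h import *
st();goal([445,-36,200],down(-0.95))
E
```

```text
t 30.07 tcp [ 440.5 -371.2   22.6] q [ 9.765e-01 -2.154e-01  9.000e-04  1.200e-03] j [ 0.63  0.64  0.02  1.88 -0.02  0.63 -1.34] F [-2.2  1.8 13. ] M [ 0.54  0.52 -0.12] w 33.1
slide [-0.1365 -0.3057 -0.1783] rot [ 0.0023 -0.0018 -0.4176]
```

>>> apply_moves --rotation '[[0, 0, 0], [0, 0, 0], [0, 0, 0], [0, 0, 0], [0, 0, -0.05], [0, 0, -0.1], [0, 0, -0.15], [0, 0, -0.2], [0, 0, -0.25], [0, 0, -0.3], [0, 0, -0.35], [0, 0, -0.4], [0, 0, -0.418], [0, 0, -0.418], [0, 0, -0.418], [0, 0, -0.418], [0, 0, -0.418], [0, 0, -0.418], [0, 0, -0.418]]' --slide '[[0, 0, -0.01], [0, 0, -0.03], [0, 0, -0.06], [0, 0, -0.09], [-0.01, -0.02, -0.12], [-0.02, -0.045, -0.15], [-0.033, -0.075, -0.178], [-0.047, -0.105, -0.178], [-0.06, -0.135, -0.178], [-0.073, -0.165, -0.178], [-0.086, -0.195, -0.178], [-0.1, -0.225, -0.178], [-0.115, -0.255, -0.178], [-0.13, -0.285, -0.178], [-0.1365, -0.306, -0.178], [-0.1365, -0.306, -0.178], [-0.1365, -0.306, -0.178], [-0.1365, -0.306, -0.178], [-0.1365, -0.306, -0.178]]' --fingers '[0, 0, 0, 0, 0, 0, 0, 0, 0, 0, 0, 0, 0, 0, 0, 0, 0, 0, 0]'

```text
t: 31.65
tcp_pos: [445.1, -36.7, 200.1]
ee_rot: [1.0, -0.009, 0.001, 0.001]
ft_force: [-0.5, -0.0, -2.0]
gripper_width: 33.1
```

```bash
cat >> h.py <<'E'
def held(c,s,dz):
    "held blade: block/tongue edges by rows around image centre; tongue centre line in world"
    g=cv2.cvtColor(cv2.GaussianBlur(c["pixels"],(5,5),0),cv2.COLOR_BGR2GRAY).astype(int)
    # block edges on rows 290,340 ; tongue tip column profile
    print("col profile u=320:",g[40:300:8,320])
    for v in(130,180,230):
        gx=cv2.Sobel(c["pixels"].max(2),cv2.CV_32F,1,0,ksize=5)[v-8:v+9].mean(0);L=200+np.argmax(np.abs(gx[200:300]));Rr=340+np.argmax(np.abs(gx[340:440]))
        a,b=plane(c,L,v,s["tcp_pos"][2]-dz+2.5),plane(c,Rr,v,s["tcp_pos"][2]-dz+2.5);print(v,L,Rr,np.round((a+b)/2,1),"w",round(np.linalg.norm(a-b),1))
E
python3 - <<'E'
from h import *
s=st();c=cap("wrist","w15");held(c,s,9.6)
b=load("w12");print("ref:");held(b,{"tcp_pos":[0,0,180.2]},8.1)
E
```

```text
t 31.65 tcp [445.1 -36.7 200.1] q [ 1.0e+00 -8.9e-03  8.0e-04  1.5e-03] j [ 0.22  0.17 -0.23  2.08  0.05  0.9  -1.63] F [-0.5 -0.  -2. ] M [-0.01 -0.05  0.03] w 33.1
col profile u=320: [ 77  78  70  94 175 170 170 177 173 174 174 173 172 171 171 169 168 167
 167 166 165 164 162 162 162 161 160 159  81  39  45  45  44]
130 250 427 [512.9 -43.5 193. ] w 53.1
180 251 424 [497.9 -43.2 193. ] w 53.6
230 252 422 [481.9 -42.9 193. ] w 54.5
ref:
col profile u=320: [116 110 150 158 163 166 161 166 163 163 162 161 161 161 160 159 158 158
 157 157 157 157 156 156 156 154 153 153  62  37  42  42  41]
130 245 423 [513.   34.2 174.6] w 52.8
180 247 421 [498.1  34.3 174.6] w 53.3
230 250 385 [482.4  39.6 174.6] w 42.8
```

```bash
sed -i 's/340:440/340:405/' h.py; python3 - <<'E'
from h import *
c=load("w15");held(c,{"tcp_pos":[0,0,200.1]},9.6)
b=load("w12");print("ref:");held(b,{"tcp_pos":[0,0,180.2]},8.1)
E
```

```text
col profile u=320: [ 77  78  70  94 175 170 170 177 173 174 174 173 172 171 171 169 168 167
 167 166 165 164 162 162 162 161 160 159  81  39  45  45  44]
130 250 397 [513. -39. 193.] w 44.1
180 251 393 [498.  -38.4 193. ] w 44.0
230 252 390 [482.  -37.8 193. ] w 44.2
ref:
col profile u=320: [116 110 150 158 163 166 161 166 163 163 162 161 161 161 160 159 158 158
 157 157 157 157 156 156 156 154 153 153  62  37  42  42  41]
130 245 394 [513.1  38.5 174.6] w 44.2
180 247 391 [498.2  38.9 174.6] w 44.1
230 250 385 [482.4  39.6 174.6] w 42.8
```

>>> apply_moves --rotation '[[0, 0, -0.02], [0, 0, -0.02], [0, 0, -0.02], [0, 0, -0.02], [0, 0, -0.02], [0, 0, -0.02], [0, 0, -0.02], [0, 0, -0.02], [0, 0, -0.02], [0, 0, -0.02], [0, 0, -0.02], [0, 0, -0.02]]' --slide '[[0, -0.003, 0.02], [0, -0.003, 0.04], [0, -0.003, 0.06], [0, -0.003, 0.0705], [0, -0.003, 0.0705], [0.01, -0.003, 0.0705], [0.02, -0.003, 0.0705], [0.027, -0.003, 0.0705], [0.032, -0.003, 0.0705], [0.037, -0.003, 0.0705], [0.042, -0.003, 0.0705], [0.042, -0.003, 0.0705]]' --fingers '[0, 0, 0, 0, 0, 0, 0, 0, 0, 0, 0, 0]'

```text
t: 32.7
tcp_pos: [488.1, -34.6, 129.6]
ee_rot: [1.0, 0.001, 0.001, 0.001]
ft_force: [-0.1, -0.4, -1.4]
gripper_width: 33.0
```

```bash
python3 - <<'E'
from h import *
st()
E
```

```text
t 32.7 tcp [488.1 -34.6 129.6] q [1.     0.0011 0.001  0.0014] j [ 0.19  0.35 -0.22  2.04  0.11  0.76 -1.66] F [-0.1 -0.4 -1.4] M [0.04 0.1  0.05] w 33.0
```

>>> apply_moves --rotation '[[0, 0, 0], [0, 0, 0], [0, 0, 0], [0, 0, 0], [0, 0, 0], [0, 0, 0], [0, 0, 0], [0, 0, 0], [0, 0, 0], [0, 0, 0], [0, 0, 0], [0, 0, 0]]' --slide '[[0.006, 0.0001, 0], [0.012, 0.0002, 0], [0.018, 0.0003, 0], [0.024, 0.0004, 0], [0.03, 0.0005, 0], [0.035, 0.0006, 0], [0.039, 0.0007, 0], [0.042, 0.0008, 0], [0.044, 0.0008, 0], [0.046, 0.0008, 0], [0.048, 0.0008, 0], [0.048, 0.0008, 0]]' --fingers '[0, 0, 0, 0, 0, 0, 0, 0, 0, 0, 0, 0]'

```text
t: 33.7
tcp_pos: [533.9, -35.3, 129.0]
ee_rot: [1.0, 0.001, -0.002, 0.001]
ft_force: [-15.4, 1.2, 3.3]
gripper_width: 32.4
```

```bash
python3 - <<'E'
from h import *
st()
E
```

```text
t 33.7 tcp [533.9 -35.3 129. ] q [ 1.      0.001  -0.0017  0.0015] j [ 0.18  0.42 -0.21  1.93  0.12  0.81 -1.67] F [-15.4   1.2   3.3] M [ 0.1   3.04 -0.18] w 32.4
```

>>> apply_moves --rotation '[[0, 0, 0], [0, 0, 0], [0, 0, 0], [0, 0, 0], [0, 0, 0], [0, 0, 0], [0, 0, 0], [0, 0, 0], [0, 0, 0], [0, 0, 0], [0, 0, 0], [0, 0, 0], [0, 0, 0]]' --slide '[[0.002, 0, 0], [0.002, 0, 0], [0.001, 0, 0], [0, 0, 0], [0, 0, 0], [0, 0, 0], [-0.002, 0, -0.01], [-0.01, 0, -0.03], [-0.02, 0, -0.06], [-0.03, 0, -0.09], [-0.05, 0, -0.12], [-0.05, 0, -0.12], [-0.05, 0, -0.12]]' --fingers '[0, 0, 0, 0.5, 0.6, 0.6, 0.6, 0.6, 0.8, 1, 1, 1, 1]'

```text
t: 34.78
tcp_pos: [484.6, -35.2, 251.6]
ee_rot: [1.0, 0.001, 0.0, 0.002]
ft_force: [0.6, 0.5, -0.3]
gripper_width: 85.2
```

```bash
python3 - <<'E'
from h import *
st();c=cap("wrist","w16");print("right",proj(c,[534,-35,133]));tint(c,*proj(c,[534,-35,133]),50,133);t=cap("top","top5")
tint(t,213,270,28)
P=np.array([436,253]);d=np.array([np.cos(np.radians(136)),np.sin(np.radians(136))])
print(P-73*d);goal([*(P-73*d),200],down(136))
E
```

```text
t 34.78 tcp [484.6 -35.2 251.6] q [1.0e+00 9.0e-04 4.0e-04 1.9e-03] j [ 0.22  0.17 -0.24  1.94  0.05  1.03 -1.61] F [ 0.6  0.5 -0.3] M [ 0.07 -0.02 -0.03] w 85.2
right [318.03520864 157.10132649]
tint 4942 ctr [533.4 -35.5] dims [48.6 31.6] ang -0.9 px [319. 157.]Traceback (most recent call last):
  File "<stdin>", line 3, in <module>
  File "h.py", line 59, in tint
    n,l,s,ce=cv2.connectedComponentsWithStats(m);i=1+int(np.argmax(s[1:,4]))
                                                         ~~~~~~~~~^^^^^^^^^
    return _wrapfunc(a, 'argmax', axis=axis, out=out, **kwds)
    return bound(*args, **kwds)
ValueError: attempt to get argmax of an empty sequence
```

```bash
python3 - <<'E'
from h import *
t=load("top5");roi=t["pixels"].astype(int);m=((roi[...,0]-roi[...,2]>3)&(roi.mean(2)<95)).astype(np.uint8)
n,l,s,ce=cv2.connectedComponentsWithStats(m)
for i in range(1,n):
    if 60<s[i,4]<1000:print(s[i],np.round(ce[i]),np.round(plane(t,*ce[i],26)))
# tongue / lookup in the first top
print(roi[262:278:3,205:222:3].mean(2).astype(int))
cv2.imwrite("pics/a.png",cv2.resize(t["pixels"][100:320,150:420],None,fx=2.9,fy=2.7))
E
```

```text
[75 52 22 13 76] [85. 58.] [982. 616.  26.]
[443  69  21  39 530] [453.  92.] [ 894. -328.   26.]
[352  73  25  37 741] [363.  94.] [888. -99.  26.]
[220  74   8  32 156] [223.  89.] [902. 257.  26.]
[424  77  75  63 574] [451. 118.] [ 826. -321.   26.]
[402  78   7  32 206] [405.  94.] [ 888. -206.   26.]
[485  82   7  30  86] [488.  98.] [ 880. -417.   26.]
[491  82   8  31 160] [494.  98.] [ 879. -433.   26.]
[175 117  73  21 429] [213. 127.] [800. 282.  26.]
[  5 121  26  21 256] [ 18. 132.] [786. 778.  26.]
[343 121  73  13 326] [385. 129.] [ 797. -155.   26.]
[154 183  14  52 576] [160. 210.] [588. 406.  26.]
[232 185  18  16 128] [240. 193.] [632. 207.  26.]
[106 186  29  42 642] [115. 206.] [596. 521.  26.]
[438 191  46  25 691] [460. 203.] [ 609. -340.   26.]
[[165 164 118 107 101 113]
 [165 134 108 108 106 103]
 [140 109 109 107 108 108]
 [110 110 109 109 110  84]
 [111 111 110 111  93  84]
 [132 112 112  99  79 115]]
```

```bash
python3 - <<'E'
from h import *
t=load("top5");g=t["pixels"][235:300,185:260].mean(2)
m=(g<120).astype(np.uint8)
n,l,s,ce=cv2.connectedComponentsWithStats(m)
for i in range(1,n):
    if s[i,4]>40:
        rr=cv2.minAreaRect(cv2.findContours((l==i).astype(np.uint8),0,1)[0][0]);B=np.array([plane(t,*(q+[185,235]),26)[:2] for q in cv2.boxPoints(rr)])
        print(s[i],ce[i]+[185,235],B.mean(0),[np.linalg.norm(B[1]-B[0]),np.linalg.norm(B[2]-B[1])],np.degrees(np.arctan2(*(B[1]-B[0])[::-1])))
for r in g[::3,::3].astype(int):print(*r)
E
```

```text
[ 0  5 10 15 91] [188.53846154 245.20879121] [494.6064008  329.91872799] [np.float64(22.34427654579614), np.float64(34.793015466944325)] -89.68794504566516
[ 18  24  24  23 333] [214.57357357 270.55555556] [436.28838756 266.84893378] [np.float64(49.956753534742596), np.float64(42.33098780111882)] -43.97331131671899
168 166 163 170 168 167 165 166 169 165 166 165 165 164 164 166 168 164 167 166 162 162 166 162 164
166 161 161 167 168 167 166 166 168 166 166 165 166 166 163 167 166 164 165 165 164 166 165 165 163
115 110 114 129 167 166 162 166 167 165 165 165 163 166 168 177 145 130 163 164 165 164 166 168 166
113 114 113 117 168 165 167 167 165 165 167 166 163 171 183 182 179 144 117 157 168 166 163 167 169
114 112 113 140 165 166 166 166 168 163 165 168 170 182 182 182 170 180 151 123 165 169 169 165 163
111 124 151 169 169 163 164 166 166 162 165 167 182 183 182 182 182 178 179 120 150 163 165 167 168
114 161 166 168 171 170 166 168 169 168 168 183 183 183 183 182 183 185 162 116 161 165 162 166 165
129 170 167 168 168 168 163 168 165 166 181 184 184 183 182 182 185 172 120 152 164
[... 707 characters left out ...]
67
167 166 169 169 167 168 168 166 122 88 94 134 165 164 162 163 166 165 163 165 164 167 163 168 169
168 167 170 171 167 170 169 166 165 157 167 164 165 164 167 167 166 166 166 167 166 167 165 165 167
169 167 169 170 169 167 168 168 166 165 169 166 167 168 166 167 166 167 165 165 166 163 165 165 163
167 168 166 168 170 166 166 167 166 164 166 165 165 170 166 165 167 165 166 166 167 164 168 165 166
169 168 169 166 167 165 165 168 166 167 169 166 167 166 162 165 164 167 167 170 167 167 169 166 166
169 168 168 168 170 166 168 166 165 168 167 165 164 166 165 164 166 168 168 168 168 166 167 168 167
168 167 169 163 168 168 170 168 167 167 169 167 165 167 164 165 166 171 167 167 168 164 169 170 167
```

```bash
python3 - <<'E'
from h import *
goal([487,216,210],down(136))
E
```

```text
slide [ 0.0033 -0.2512  0.0385] rot [-2.2000e-03  5.2000e-03 -2.3717e+00]
```

>>> apply_moves --rotation '[[0, 0, -0.12], [0, 0, -0.24], [0, 0, -0.36], [0, 0, -0.48], [0, 0, -0.6], [0, 0, -0.72], [0, 0, -0.84], [0, 0, -0.96], [0, 0, -1.08], [0, 0, -1.2], [0, 0, -1.32], [0, 0, -1.44], [0, 0, -1.56], [0, 0, -1.68], [0, 0, -1.8], [0, 0, -1.92], [0, 0, -2.04], [0, 0, -2.16], [0, 0, -2.28], [0, 0, -2.37]]' --slide '[[-0.01, -0.01, 0], [-0.02, -0.02, 0], [-0.02, -0.035, 0], [-0.02, -0.05, 0], [-0.02, -0.065, 0], [-0.02, -0.08, 0], [-0.02, -0.095, 0], [-0.02, -0.11, 0], [-0.02, -0.125, 0], [-0.02, -0.14, 0], [-0.02, -0.155, 0], [-0.02, -0.17, 0], [-0.02, -0.185, 0], [-0.015, -0.2, 0.01], [-0.01, -0.215, 0.02], [-0.005, -0.23, 0.03], [0, -0.24, 0.038], [0.003, -0.25, 0.038], [0.003, -0.251, 0.038], [0.003, -0.251, 0.038]]' --fingers '[1, 1, 1, 1, 1, 1, 1, 1, 1, 1, 1, 1, 1, 1, 1, 1, 1, 1, 1, 1]'

```text
t: 36.55
tcp_pos: [486.4, 216.7, 209.2]
ee_rot: [0.372, 0.928, -0.002, -0.002]
ft_force: [0.0, -0.5, 0.1]
gripper_width: 85.4
```

```bash
python3 - <<'E'
from h import *
s=st();c=cap("wrist","w17");u,v=proj(c,[436,267,26]);print(u,v)
g=c["pixels"].mean(2).astype(int)
for r in g[max(0,int(v)-100):int(v)+110:12,int(u)-130:int(u)+130:10]:print(*r)
tint(c,u,v,90)
E
```

```text
t 36.55 tcp [486.4 216.7 209.2] q [ 0.3718  0.9283 -0.0022 -0.0022] j [ 0.08  0.37 -0.68  1.86  0.27  1.01  0.09] F [ 0.  -0.5  0.1] M [ 0.03 -0.05 -0.02] w 85.4
322.2364865474206 116.62524595637487
139 133 130 135 134 135 144 133 137 136 137 135 135 139 137 138 142 139 136 137 138 139 135 141 138 136
140 137 136 133 128 135 138 137 134 130 130 134 131 134 137 136 140 140 131 134 130 137 138 138 136 138
132 135 140 133 136 139 136 136 134 134 133 133 135 135 136 133 136 134 135 136 135 138 136 134 137 124
134 136 136 137 137 137 132 132 142 139 130 131 134 134 142 136 131 137 145 138 135 134 128 138 139 78
140 134 132 130 131 133 124 133 136 131 132 133 131 135 137 135 135 128 135 140 142 134 135 133 133 79
139 136 136 131 128 133 135 142 131 133 138 130 94 79 74 72 121 132 135 133 138 134 131 129 131 83
136 130 135 134 132 130 138 136 133 135 131 63 76 75 78 77 113 131 139 131 137 135 128 137 137 78
135 136 145 130 131 134 138 144 135 131 129 66 74 76 76 74 99 134 131 137 140 134 138 133 135 81
134 138 134 134 133 130 133 135 130 131 131 71 73 75 76 74 88 138 132 138 134 139 137 139
[... 293 characters left out ...]
132 139
134 136 133 133 132 130 132 131 132 132 131 144 144 150 149 153 152 133 130 129 136 132 132 130 136 135
124 133 131 133 135 132 135 130 127 134 135 136 146 146 147 149 152 134 134 130 131 130 141 133 131 136
126 133 139 136 139 132 134 127 134 129 128 115 149 145 145 149 148 134 134 135 137 131 136 142 133 135
134 137 133 137 133 137 133 134 134 125 136 90 152 144 143 147 146 137 132 132 135 135 129 135 136 130
129 132 137 135 135 139 131 132 132 127 134 85 157 147 149 148 147 140 135 137 138 133 136 129 128 134
131 137 132 136 132 137 136 131 133 137 128 79 150 148 145 143 145 136 132 133 135 138 135 136 138 135
tint 3727 ctr [438.7 270.4] dims [33.  53.2] ang -38.6 px [328.4 115.1]
```

```bash
python3 - <<'E'
from h import *
c=load("w17");t=load("top5");print(tri((c,328.4,115.1),(t,213.8,270)))
a=np.radians(-38.3);d=np.array([np.cos(a),np.sin(a)])
goal([*(np.array([438.7,270.2])-2*d),21.5],down(141.7))
E
```

```text
(array([438.56170769, 270.85476454,  13.19944805]), [0.2068200154919833, 0.20682001549195053])
slide [0.0734 0.0074 0.1879] rot [-0.0058 -0.0025 -0.0885]
```

>>> apply_moves --rotation '[[-0.005, -0.002, -0.088], [-0.005, -0.002, -0.088], [-0.005, -0.002, -0.088], [-0.005, -0.002, -0.088], [-0.005, -0.002, -0.088], [-0.005, -0.002, -0.088], [-0.005, -0.002, -0.088], [-0.005, -0.002, -0.088], [-0.005, -0.002, -0.088], [-0.005, -0.002, -0.088], [-0.005, -0.002, -0.088], [-0.005, -0.002, -0.088], [-0.005, -0.002, -0.088], [-0.005, -0.002, -0.088], [-0.005, -0.002, -0.088], [-0.005, -0.002, -0.088], [-0.005, -0.002, -0.088], [-0.005, -0.002, -0.088]]' --slide '[[0.034, 0.004, 0], [0.0734, 0.0074, 0], [0.0734, 0.0074, 0.03], [0.0734, 0.0074, 0.06], [0.0734, 0.0074, 0.09], [0.0734, 0.0074, 0.12], [0.0734, 0.0074, 0.15], [0.0734, 0.0074, 0.17], [0.0734, 0.0074, 0.182], [0.0734, 0.0074, 0.1875], [0.0734, 0.0074, 0.1875], [0.0734, 0.0074, 0.1875], [0.0734, 0.0074, 0.1875], [0.0734, 0.0074, 0.1875], [0.0734, 0.0074, 0.1875], [0.0734, 0.0074, 0.1875], [0.0734, 0.0074, 0.1875], [0.0734, 0.0074, 0.1875]]' --fingers '[0.8, 0.8, 0.8, 0.8, 0.8, 0.8, 0.8, 0.8, 0.8, 0.8, 0.8, 0.45, 0.3, 0, 0, 0, 0, 0]'

```text
t: 38.1
tcp_pos: [437.8, 271.7, 23.2]
ee_rot: [0.329, 0.944, 0.0, 0.0]
ft_force: [-3.9, -1.8, 13.3]
gripper_width: 32.9
```

```bash
python3 - <<'E'
from h import *
st();goal([445,119,200],down(179.05))
E
```

```text
t 38.1 tcp [437.8 271.7  23.2] q [3.285e-01 9.445e-01 3.000e-04 4.000e-04] j [-0.17  0.63 -0.55  2.01  0.54  0.64 -0.18] F [-3.9 -1.8 13.3] M [-0.42  0.62 -0.07] w 32.9
slide [-0.1005 -0.1151 -0.1769] rot [ 5.000e-04  8.000e-04 -6.529e-01]
```

>>> apply_moves --rotation '[[0, 0, 0], [0, 0, 0], [0, 0, 0], [0, 0, 0], [0, 0, -0.07], [0, 0, -0.14], [0, 0, -0.21], [0, 0, -0.28], [0, 0, -0.35], [0, 0, -0.42], [0, 0, -0.5], [0, 0, -0.58], [0, 0, -0.653], [0, 0, -0.653], [0, 0, -0.653], [0, 0, -0.653]]' --slide '[[0, 0, -0.01], [0, 0, -0.03], [0, 0, -0.06], [0, 0, -0.09], [-0.01, -0.01, -0.12], [-0.02, -0.025, -0.15], [-0.033, -0.04, -0.177], [-0.047, -0.055, -0.177], [-0.06, -0.07, -0.177], [-0.073, -0.085, -0.177], [-0.086, -0.1, -0.177], [-0.1, -0.115, -0.177], [-0.1, -0.115, -0.177], [-0.1, -0.115, -0.177], [-0.1, -0.115, -0.177], [-0.1, -0.115, -0.177]]' --fingers '[0, 0, 0, 0, 0, 0, 0, 0, 0, 0, 0, 0, 0, 0, 0, 0]'

```text
t: 39.43
tcp_pos: [444.5, 120.0, 200.6]
ee_rot: [0.009, 1.0, 0.0, 0.001]
ft_force: [-0.3, 0.6, -2.1]
gripper_width: 33.0
```

```bash
python3 - <<'E'
from h import *
s=st();c=cap("wrist","w18");t=cap("top","top6")
# camera is on the tail side: block edges in view
zt=s["tcp_pos"][2]-10.2+13
gx=cv2.Sobel(cv2.GaussianBlur(c["pixels"],(5,5),0).max(2),cv2.CV_32F,1,0,ksize=3)
g=cv2.cvtColor(c["pixels"],cv2.COLOR_BGR2GRAY).astype(int)
print(g[230:440:10,318]);print(g[290:300,230:410:6].mean(0).astype(int))
u,v=proj(t,[510,119,192]);print("top px",u,v);print(t["pixels"].mean(2).astype(int)[int(v)-22:int(v)+40:3,int(u)-24:int(u)+26:3])
E
```

```text
t 39.43 tcp [444.5 120.  200.6] q [9.1e-03 1.0e+00 1.0e-04 7.0e-04] j [ 0.43  0.28 -0.86  2.04  0.26  0.94  0.98] F [-0.3  0.6 -2.1] M [-0.02 -0.   -0.01] w 33.0
[155 159 153  45  46  71  74  72  73  70  72  40  40  42  43  42  41  45
  45 159 157]
[148 151 158 149 145 146  81  72  75  75  73  73  74  73  72  73  73  74
  75  74  74  75  73  74 100 145 150 151 149 149]
top px 266.8768994846848 232.97729048512696
[[126  73  77  81  82 122 172 175 174 176 175 175 177 177 177 179 179]
 [123  78  82  85  86  86  67  67 112 124 115 119 121 113 101 103 104]
 [ 67  83  85  87  89  88  95  39  46 105 119 118 115 112 108 107 108]
 [ 80  72  88  89  89  90  86  88  35  51 138 143 142 141 142 144 142]
 [ 86  79  86  89  89  89  89  93  53  34  81 141 138 137 140 139 139]
 [ 88  89  70  89  89  89  88  88 109  37  37 142 164 165 167 166 168]
 [ 90  91  87 100  89  89  89  89  91  71  35  64 164 166 168 167 167]
 [ 92  94  93  77  88  89  89  89  88 106  44  35 110 166 170 168 166]
 [ 93  94  96  95  81  89  89  89  89  84  97  36  38 151 168 168 168]
 [ 95  97  98 100  90  87  89  89  89  89  87  63  34  87 169 169 168]
 [ 98 100 101 103  99  86  89  90  90  91  87 102  40  34 135 165 168]
 [101 103 101  90  85  83  88  90  92  93  93  81  89  33  75 168 168]
 [103  91  85  85  83  82  81  92  93  93  94  95  90  55  50 165 168]
 [ 86  84  84  83  82  81  77  95  94  96  96  99  88 102  43 159 166]
 [ 84  84  83  81  77  75  71  71  97  98 100 101 103  73  83 159 165]
 [ 84  83  81  80  77  75  72  68  82 101 102 103 103  97  78 108  73]
 [ 86  84  83  80  79  76  73  71  68  93 103 103 101  99  79  49  60]
 [ 87  85  84  82  80  77  76  73  68  65  66  82  96  95  93  54  73]
 [ 88  86  85  83  81  79  77  73  70  68  64  60  59  75  89  84  45]
 [ 89  87  86  83  81  80  78  74  72  69  66  62  58  53  52  68  65]
 [ 89  87  87  84  84  81  79  76  74  70  68  64  59  55  50  48  52]]
```

>>> apply_moves --rotation '[[0, 0, 0], [0, 0, 0], [0, 0, 0], [0, 0, 0], [0, 0, 0], [0, 0, 0], [0, 0, 0], [0, 0, 0], [0, 0, 0], [0, 0, 0], [0, 0, 0], [0, 0, 0]]' --slide '[[0, -0.0014, 0.02], [0, -0.0014, 0.04], [0, -0.0014, 0.06], [0, -0.0014, 0.0704], [0, -0.0014, 0.0704], [-0.01, -0.0014, 0.0704], [-0.02, -0.0014, 0.0704], [-0.027, -0.0014, 0.0704], [-0.032, -0.0014, 0.0704], [-0.037, -0.0014, 0.0704], [-0.043, -0.0014, 0.0704], [-0.043, -0.0014, 0.0704]]' --fingers '[0, 0, 0, 0, 0, 0, 0, 0, 0, 0, 0, 0]'

```text
t: 40.53
tcp_pos: [488.7, 118.0, 130.2]
ee_rot: [0.009, 1.0, 0.0, 0.001]
ft_force: [1.1, 0.3, -2.5]
gripper_width: 32.8
```

```bash
python3 - <<'E'
from h import *
st()
E
```

```text
t 40.53 tcp [488.7 118.  130.2] q [8.8e-03 1.0e+00 3.0e-04 9.0e-04] j [ 0.33  0.46 -0.76  2.    0.43  0.84  0.88] F [ 1.1  0.3 -2.5] M [0.05 0.08 0.05] w 32.8
```

>>> apply_moves --rotation '[[0, 0, 0], [0, 0, 0], [0, 0, 0], [0, 0, 0], [0, 0, 0], [0, 0, 0], [0, 0, 0], [0, 0, 0], [0, 0, 0], [0, 0, 0], [0, 0, 0], [0, 0, 0]]' --slide '[[-0.006, 0, 0], [-0.012, 0, 0], [-0.018, 0, 0], [-0.024, 0, 0], [-0.03, 0, 0], [-0.035, 0, 0], [-0.039, 0, 0], [-0.042, 0, 0], [-0.044, 0, 0], [-0.046, 0, 0], [-0.048, 0, 0], [-0.048, 0, 0]]' --fingers '[0, 0, 0, 0, 0, 0, 0, 0, 0, 0, 0, 0]'

```text
t: 41.53
tcp_pos: [536.9, 117.1, 130.3]
ee_rot: [0.009, 1.0, 0.0, 0.001]
ft_force: [0.1, -0.2, -2.1]
gripper_width: 32.9
```

```bash
python3 - <<'E'
from h import *
st()
E
```

```text
t 41.53 tcp [536.9 117.1 130.3] q [8.8e-03 1.0e+00 4.0e-04 1.0e-03] j [ 0.3   0.53 -0.73  1.89  0.45  0.89  0.9 ] F [ 0.1 -0.2 -2.1] M [0.02 0.05 0.  ] w 32.9
```

No contact yet, so I'll press further in small steps.

>>> apply_moves --rotation '[[0, 0, 0], [0, 0, 0], [0, 0, 0], [0, 0, 0], [0, 0, 0], [0, 0, 0]]' --slide '[[-0.001, 0, 0], [-0.002, 0, 0], [-0.003, 0, 0], [-0.004, 0, 0], [-0.004, 0, 0], [-0.004, 0, 0]]' --fingers '[0, 0, 0, 0, 0, 0]'

```text
t: 42.03
tcp_pos: [538.0, 117.1, 129.6]
ee_rot: [0.008, 1.0, -0.001, -0.002]
ft_force: [-21.0, -1.8, 7.4]
gripper_width: 32.9
```

>>> apply_moves --rotation '[[0, 0, 0], [0, 0, 0], [0, 0, 0], [0, 0, 0], [0, 0, 0], [0, 0, 0], [0, 0, 0], [0, 0, 0], [0, 0, 0], [0, 0, 0], [0, 0, 0], [0, 0, 0]]' --slide '[[-0.001, 0, 0], [0, 0, 0], [0, 0, 0], [0, 0, 0], [0, 0, 0], [0.002, 0, -0.01], [0.01, 0, -0.03], [0.02, 0, -0.06], [0.03, 0, -0.09], [0.05, 0, -0.12], [0.05, 0, -0.12], [0.05, 0, -0.12]]' --fingers '[0, 0, 0.5, 0.6, 0.6, 0.6, 0.6, 0.6, 0.8, 1, 1, 1]'

```text
t: 43.03
tcp_pos: [488.6, 118.2, 252.0]
ee_rot: [0.008, 1.0, -0.001, 0.0]
ft_force: [0.4, -0.4, -1.1]
gripper_width: 85.5
```

```bash
python3 - <<'E'
from h import *
st();goal([462,-5,300],down(90))
E
```

```text
t 43.03 tcp [488.6 118.2 252. ] q [ 0.0081  1.     -0.001   0.    ] j [ 0.43  0.29 -0.86  1.89  0.25  1.08  1.03] F [ 0.4 -0.4 -1.1] M [-0.01 -0.01  0.03] w 85.5
slide [ 0.0246 -0.1237 -0.0478] rot [-0.0016  0.0017  1.5545]
```

>>> apply_moves --rotation '[[0, 0, 0.12], [0, 0, 0.24], [0, 0, 0.36], [0, 0, 0.48], [0, 0, 0.6], [0, 0, 0.72], [0, 0, 0.84], [0, 0, 0.96], [0, 0, 1.08], [0, 0, 1.2], [0, 0, 1.32], [0, 0, 1.44], [0, 0, 1.554], [0, 0, 1.554], [0, 0, 1.554]]' --slide '[[0, 0, -0.03], [0, -0.02, -0.06], [0, -0.04, -0.07], [0, -0.06, -0.07], [0, -0.08, -0.07], [0, -0.09, -0.07], [-0.01, -0.09, -0.07], [-0.02, -0.09, -0.07], [-0.03, -0.09, -0.07], [-0.03, -0.09, -0.07], [-0.03, -0.09, -0.07], [-0.03, -0.09, -0.07], [-0.03, -0.09, -0.07], [-0.03, -0.09, -0.07], [-0.03, -0.09, -0.07]]' --fingers '[1, 1, 1, 1, 1, 1, 1, 1, 1, 1, 1, 1, 1, 1, 1]'

```text
t: 44.28
tcp_pos: [517.1, 27.9, 321.7]
ee_rot: [0.706, 0.709, -0.001, 0.0]
ft_force: [0.2, 0.1, -0.7]
gripper_width: 85.2
```

```bash
python3 - <<'E'
from h import *
s=st();c=cap("wrist","w19")
for p in([536,116,133],[535,40,133],[534,-35,133]):
    u,v=proj(c,p);print(p,round(u),round(v))
    try:tint(c,u,v,40,133)
    except Exception as e:print("none")
    print(c["pixels"].mean(2).astype(int)[int(v)-6:int(v)+7].mean(0)[int(u)-60:int(u)+80:5].astype(int) if 0<v<470 else "")
a=plane(c,*proj(c,[560,80,161]),161)
# mould front edge between blocks: profile in x along y=78 and y=2
for y in(78,2):
    print(y,[int(c["pixels"][int(q[1])-2:int(q[1])+3,int(q[0])].mean()) for q in[proj(c,[x,y,161]) for x in range(545,575,2)]])
t=cap("top","top7");s2=cap("scene","sc7")
for p in([619,-135,188],):
    print(proj(s2,p))
E
```

```text
t 44.28 tcp [517.1  27.9 321.7] q [ 7.056e-01  7.086e-01 -1.000e-03  4.000e-04] j [ 0.43  0.2  -0.62  1.77  0.13  1.21 -0.23] F [ 0.2  0.1 -0.7] M [0.05 0.05 0.02] w 85.2
[536, 116, 133] 347 90
tint 3559 ctr [535.9 116.1] dims [48.2 34.5] ang 0.3 px [346.5  89.5]
[131 124 124 129 130  65  70  70  70  70  69  70  69  70  70  70  70  70
  71  90  65 102 145 145 146 144 146 144]
[535, 40, 133] 343 199
tint 3187 ctr [534.   35.9] dims [50.  48.3] ang 88.2 px [341.3 203.4]
[126 126 124 127 126 114  65  65  64  64  64  63  64  63  64  64  65  64
  57  83  68 138 137 139 138 140 137 135]
[534, -35, 133] 340 292
tint 2694 ctr [532.4 -33.7] dims [47.2 51.3] ang -87.8 px [337.5 290. ]
[149 149 148 149 148 147  65  64  64  64  64  62  64  63  63  62  63  64
 123  65 138 142 144 142 144 144 138 142]
78 [59, 62, 60, 61, 59, 61, 52, 65, 75, 140, 141, 140, 141, 93, 65]
2 [95, 96, 98, 79, 70, 75, 66, 66, 130, 139, 142, 143, 96, 56, 64]
[246.12974234 210.3695879 ]
```

```bash
python3 - <<'E'
from h import *
t=load("top3");n=load("top7")
# pin area unchanged between after-locking and now
print(np.abs(t["pixels"][165:210,340:372].astype(int)-n["pixels"][165:210,340:372]).mean())
ctrl.finish_job();st()
E
```

```text
26.293287037037036
the job is handed in; nothing more can be done
the job is handed in; nothing more can be done
```

The job is done and handed in at about 44 s. I pulled the pin and laid it on the bench, swung the mould level with the lever, and pushed the pin home again. Then I slid the three grey blades into the middle, pin-side and lever-side gaps, in that order. I did not touch the other things on the bench.

**Pin:** contact force rose at the expected depth, and a wrist picture afterwards showed its block against the upright and its tip through the end plate.

**Mould:** it was level when locked, judged from the pictures and from the pin passing through the end plate almost without force.

**Blades:** each pressed against the mould face with about 9 to 21 N. In the last wrist picture each block's centre was within about 2 mm of its home position in depth. That view was too oblique to measure the middle and pin-side blocks cleanly sideways.

**Checks that disagreed or failed:**
- The top camera read positions about 5 to 7 mm off in y from the wrist camera, so I worked from the wrist camera.
- Two of the four two-view height checks were low: 19 mm and 13 mm, against 26 mm for a block top.
- The lever-side blade stopped about 3 mm further in than I had predicted. The final look put its block centre at x = 535.9 mm, against 536.3 mm expected.
- My last comparison of top pictures around the pin showed a clear difference. I think it was changed shadow or the arm crossing the view, but I had already handed in and could not confirm it.

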